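# Set up a turned shaft for the profile projector

### The job

Build the measuring set-up on the rectangular base plate, in this order from the bottom: the large flat block, the small flat block, the V-block with its groove up, and last the turned shaft from its cradle, laid in the groove. Centre each piece on the one below, with all their lengths and the shaft running along the long side of the plate, and let go of it before you fetch the next. Leave the little black loupe standing where it is.

Things in the scene. Friction and masses are not known exactly. Their poses are not given: they have to be found in the camera images.
- plate: The target: a dark steel RECTANGULAR plate fixed to the bench, 150 (its x) x 110 (its y) x 12 mm high, a thin white cross engraved through its centre. Origin: centre of its underside (bench level), so its top is at z = 12 mm in its frame. Its x axis runs along its long side, z up. It may lie left or right of the middle, turned by up to 0.35 rad.
- round_plate: NOT used: a dark steel ROUND plate fixed to the bench, diameter 132, 12 mm high. Origin: centre of its underside.
- large_block: The large flat block: bright steel, 84 (its x) x 56 (its y) x 24 mm high, loose, 0.4 to 0.75 kg, six dark holes shown on its top (look only). Lies flat on the bench. Origin: centre of its underside; x along its length, z up.
- small_block: The small flat block: bright steel, 60 (its x) x 44 (its y) x 18 mm high, loose, 0.2 to 0.5 kg, two dark holes shown on its top (look only). Lies flat on the bench. Origin: centre of its underside; x along its length, z up.
- vblock: The V-block: bright steel, 50 (its x) x 44 (its y) x 34 mm high, loose, 0.3 to 0.55 kg, a 90 degree V-groove along its x in the top, 24 wide at the mouth and 12 mm deep, with 10 mm shoulders. Stands groove up on the bench. Origin: centre of its underside; x along the groove, z up. The shaft's axis, when seated in the groove, is 43.2 mm above the underside, 9.2 mm above the shoulders.
- shaft: The turned shaft: bright steel, 110 mm long, loose, 0.25 to 0.5 kg; the middle 70 mm is 30 in diameter, 20 mm at each end are 18. Origin: its middle, on its axis; x along the axis (it may be rolled about x). It lies level in the cradle, along the cradle's x, axis 30.7 mm above the bench, lifts straight up, and is open to the fingers beside its middle down to 6 mm above the bench.
- cradle: The black plastic cradle on which the shaft lies, fixed to the bench: a base 104 (its x) x 44 (its y) x 6 mm with a V-notched cheek at each end, 28 mm high, from 40 to 50 mm either side of its centre. Origin: centre of its underside, x along the shaft.
- loupe: A small black round loupe with a light metal band, diameter 30 (31 at the band), 34 mm high, standing loose on the bench between the two plates; leave it there. Origin: centre of its underside.

How it is judged:
On the way, in this order (a step that is already met when the one before it is completed fails the run):
1. the large block lies on the rectangular plate, centred and lengthwise, and is released (z of large_block in the frame of plate between 0.009 and 0.015 m and horizontal distance between large_block and plate below 0.012 m and angle between large_block's own z axis and vertical below 0.08 rad and angle between the x axis of large_block and the x axis of plate, either way round below 0.2 rad and contact force between the fingers and large_block below 0.3 N and linear speed of large_block below 0.02 m/s and angular speed of large_block below 0.2 rad/s), for 0.2 s.
2. the small block lies on the large one, which is still in place, and is released (z of large_block in the frame of plate between 0.009 and 0.015 m and horizontal distance between large_block and plate below 0.012 m and angle between each of large_block, small_block's own z axis and vertical below 0.08 rad and angle between the x axis of each of large_block, small_block and the x axis of plate, either way round below 0.2 rad and z of small_block in the frame of large_block between 0.021 and 0.027 m and horizontal distance between small_block and large_block below 0.01 m and contact force between the fingers and small_block below 0.3 N and linear speed of small_block below 0.02 m/s and angular speed of small_block below 0.2 rad/s), for 0.2 s.
3. the V-block stands on the small block, groove up, and is released (z of large_block in the frame of plate between 0.009 and 0.015 m and horizontal distance between large_block and plate below 0.012 m and angle between each of large_block, small_block, vblock's own z axis and vertical below 0.08 rad and angle between the x axis of each of large_block, small_block, vblock and the x axis of plate, either way round below 0.2 rad and z of small_block in the frame of large_block between 0.021 and 0.027 m and horizontal distance between small_block and large_block below 0.01 m and z of vblock in the frame of small_block between 0.015 and 0.021 m and horizontal distance between vblock and small_block below 0.01 m and contact force between the fingers and vblock below 0.3 N and linear speed of vblock below 0.02 m/s and angular speed of vblock below 0.2 rad/s), for 0.2 s.
At the end, for the whole second after the job is handed in: Large block on the plate, centres within 12 mm; small block on it and V-block, groove up, on that, each centred within 10 mm; all along the plate's length within 0.2 rad; shaft seated in the groove, parallel within 0.08 rad, middle within 12 mm of the V-block's; all released and at rest (all of step 3 and z of shaft in the frame of vblock between 0.0402132 and 0.0462132 m and horizontal distance between shaft and vblock below 0.012 m and angle between the x axis of shaft and the x axis of vblock, either way round below 0.08 rad and contact force between the fingers and large_block below 0.3 N and linear speed of each of large_block, small_block, shaft below 0.02 m/s and angular speed of each of large_block, small_block, shaft below 0.2 rad/s and contact force between the fingers and small_block below 0.3 N and contact force between the fingers and shaft below 0.3 N); the robot touches nothing.
It fails at once if the loupe was moved by more than 20 mm or knocked over (distance of loupe from where it was at the start of the episode above 0.02 m or angle between loupe's own z axis and vertical above 0.3 rad).
It also fails if it takes over 125 s, if anything falls off the work surface, if the arm or the gripper's body presses on something with over 40 N, if the wrist force passes 120 N, or if a joint passes its speed limit or range.

### The arm

A 6-joint arm with a two-finger parallel gripper is mounted at the origin on the work surface. World frame = base frame: x ahead of the robot, y to its left, z up, the work surface at z = 0. Lengths are in m, angles in rad, forces in N, time in s.
With the tool pointing down it reaches from about 0.225 to 0.875 m from the base axis. Payload 3.4 kg.
Tool frame: the origin (TCP) lies on the centre line of the jaws, within the pads' length; the fingertips stand 22 mm ahead of it and the grasp point (between the pads) lies 3 mm ahead of it; z points along the fingers, y is the line along which they close (so a half turn about z gives the same grasp; the last joint's range is limited). The gripper opens to 85 mm and grips with 20 to 120 N. Pads are 22 mm wide; open, the fingers measure 114 mm over their backs; the gripper's body (76 mm by 85 mm) begins 54 mm behind the grasp point. The pads swing forward as they close: fully open they stand 13 mm farther back than shut.
Start: joints at [-1.345, 0.276, 1.505, -0, 1.361, -0.121], TCP at [0.195, -0.541, 0.23] pointing down, gripper open.
Joint ranges: [-2.89, 2.89], [-0.75, 2.08], [0.22, 2.7], [-1.18, 4.32], [0.11, 2.71], [-2.7, 2.7]. Speed limits (rad/s): [2.57, 2.57, 3.14, 3.14, 3.14, 3.14].

### API

Orientations are given as a unit quaternion [w, x, y, z].
In Python, from rig import manip, readout, get_image, sign_off gives the robot as it stands (manip), with the cameras as plain functions, the job as plain functions and the readings (readout).
- The arm moves only by the shell command python3 steer.py 'ROWS' [OPENING] [FORCE]. ROWS is rows parted by semicolons, their numbers by spaces, 1 to 5 of them, each of 4 numbers: dx, dy, dz in m, then a turn about the tool's z in rad; each row shifts and turns the commanded pose from where the row before left it, along the tool's axes as they then stand; what a row does not reach is not made up. A row lasts 1/12 s, in which the tool goes at most 0.0417 m and 0.125 rad, less where a joint would pass 70% of its speed; a pose out of reach is approached as far as the arm can. OPENING is the finger opening in m, set as the command begins (- or left out keeps the last). The fingers move at their own pace and stop on an object; FORCE is the grip in N (left out, the last holds). Time passes only in rows, so rows that do not move let the fingers close. It prints the time, the measured TCP pose, the force, the opening and the grip force at its end.
- readout.get_state(): the state, without advancing time (a new reading comes with each control period).
- get_image(name): name is "scene" or "side" or "wrist"; returns a dict with "img" (480x640x3 uint8, red, green, blue), "camera_matrix" (3x3 intrinsics, pixels), "T" (4x4, takes a point from camera to world coordinates); the wrist camera has in their place "hand_eye" (4x4, takes a point from camera to tool coordinates, whose origin is the TCP and whose axes are the flange's). Camera axes: x right, y down, z forward; pixel columns grow to the right and rows downward; lengths in m; the calibration is good to about 2 mm. The wrist camera is an equidistant fisheye: a pixel r from the principal point sees the ray r / f radians off the axis. A picture is of the moment at which its call begins: read the wrist's pose just before it. There is no depth.
- sign_off(): hands the job in; it is judged then, once.
The state is a dict: "clock": time; "qpos": joint angles; "qd": joint speeds; "effort": joint torques, N m; "position": TCP position; "ee_rot": TCP orientation; "contact_force": force on the tool from outside, world axes, zero at the start; "moment": the same for the moment, N m; "width": finger opening in m; "gripper_force": force on a finger pad.
Only numpy, scipy, OpenCV 4.12 (cv2) and the standard library are available. Lean on these libraries where they do the work, as an engineer would, in place of code of your own. Each camera call takes 0.05 s, during which the arm holds its last target. There are 200 camera calls.

## Working session

There is one attempt and no reset: what is moved stays moved. The work goes in short steps, Python scripts to look and compute and a shell command to move; the robot and the scene stay as the last step left them, time stands still between calls to the robot, and variables do not carry over. Pictures are saved under pics/ and viewed, at most 14 in all, crops included, and the job is handed in when it is done.

```bash
ls; mkdir -p pics
python3 - <<'E'
from rig import manip, readout, get_image, sign_off
import cv2,numpy as np
np.set_printoptions(precision=4,suppress=True)
print(readout.get_state())
for n in ("scene","side","wrist"):
    d=get_image(n); cv2.imwrite(f"pics/{n}0.png",d["img"][:,:,::-1])
    print(n,d["camera_matrix"],d.get("T",d.get("hand_eye")))
E
```

```text
pics
rig.py
steer.py
{'clock': 0.0, 'qpos': array([-1.345 ,  0.2766,  1.5061, -0.    ,  1.3607, -0.121 ]), 'qd': array([-0.0005, -0.0006,  0.0002,  0.0008, -0.0007, -0.001 ]), 'effort': array([ -0.0015, -41.6778, -24.581 ,  -0.0003,   0.011 ,   0.    ]), 'position': array([ 0.1953, -0.5402,  0.2295]), 'ee_rot': array([-0.0009,  0.985 ,  0.1725, -0.0001]), 'contact_force': array([-0.4641, -0.1849,  0.3874]), 'moment': array([-0.0468, -0.0063, -0.0053]), 'gripper_force': 0.0, 'width': 0.08514349769381235}
scene [[500.8037   0.     312.7519]
 [  0.     500.8037 240.0194]
 [  0.       0.       1.    ]] [[-0.4107  0.5234 -0.7466  1.1715]
 [ 0.9116  0.2204 -0.3469  0.3004]
 [-0.017  -0.8231 -0.5676  0.5372]
 [ 0.      0.      0.      1.    ]]
side [[480.7822   0.     322.7249]
 [  0.     480.7822 238.8893]
 [  0.       0.       1.    ]] [[ 0.9998  0.0017  0.0204  0.5012]
 [-0.014  -0.6701  0.7422 -0.6698]
 [ 0.0149 -0.7423 -0.6699  0.664 ]
 [ 0.      0.      0.      1.    ]]
wrist [[371.6483   0.     312.5714]
 [  0.     371.6483 236.8244]
 [  0.       0.       1.    ]] [[ 0.0001 -0.9448 -0.3277  0.085 ]
 [ 1.     -0.0003  0.0013  0.0002]
 [-0.0013 -0.3277  0.9448 -0.1434]
 [ 0.      0.      0.      1.    ]]
```

View pics/side0.png

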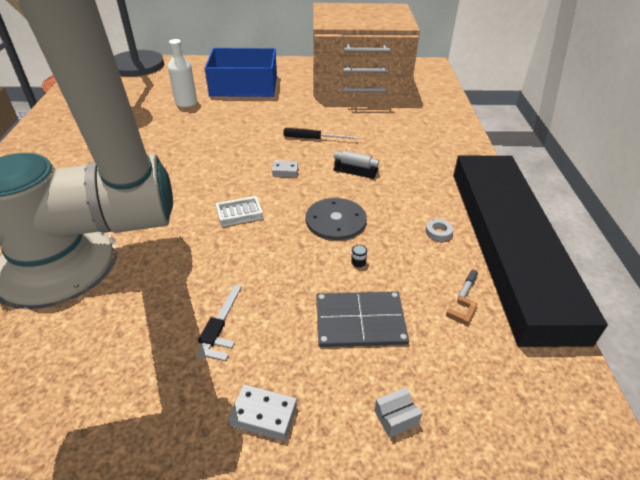

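View pics/scene0.png

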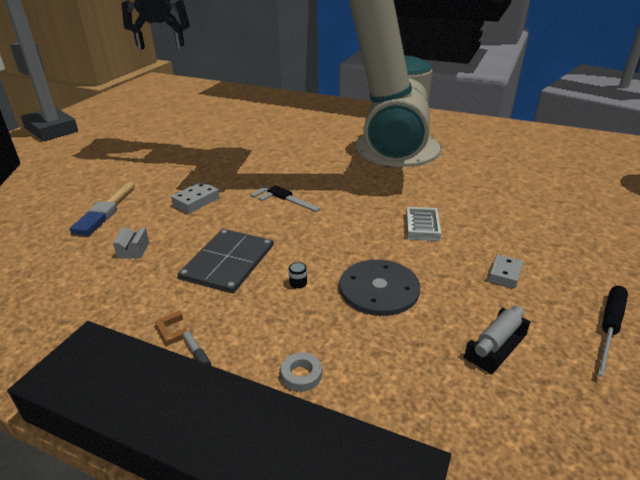

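Run:
```python
import cv2
a=cv2.imread("pics/side0.png")
def c(x,y,w,h,s,n):
    i=cv2.resize(a[y:y+h,x:x+w],None,fx=s,fy=s,interpolation=cv2.INTER_CUBIC)
    for k in range(0,w,10): cv2.line(i,(k*s,0),(k*s,8 if k%50 else 16),(0,0,255),1)
    for k in range(0,h,10): cv2.line(i,(0,k*s),(8 if k%50 else 16,k*s),(0,0,255),1)
    cv2.imwrite(n,i)
c(225,285,200,150,4,"pics/c1.png"); c(265,140,130,60,6,"pics/c2.png")
```

```text
(no output)
```

View pics/c1.png

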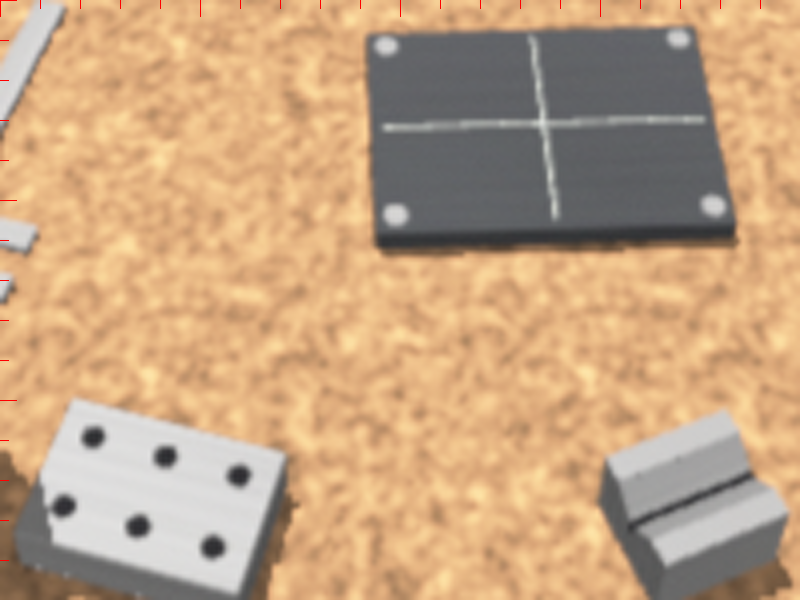

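View pics/c2.png

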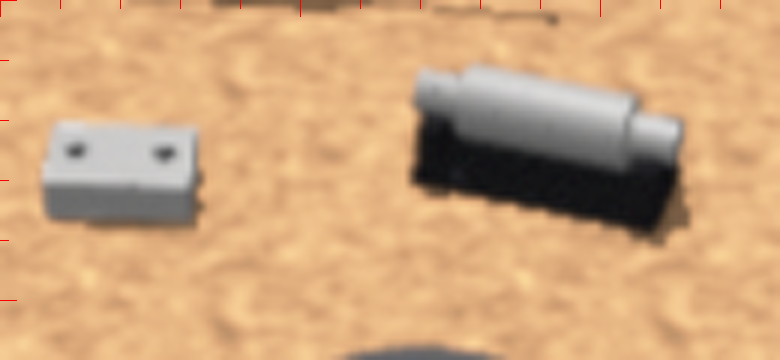

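```bash
cat > h.py <<'E'
import numpy as np
from rig import manip, readout, get_image, sign_off
from scipy.spatial.transform import Rotation as R
np.set_printoptions(precision=4,suppress=True)
def ray(P,K,T,z):  # pinhole pixels -> world at height z
    P=np.atleast_2d(P).astype(float); d=np.c_[P,np.ones(len(P))]@np.linalg.inv(K).T@T[:3,:3].T; c=T[:3,3]
    return (c+d*((z-c[2])/d[:,2])[:,None])[:,:2]
def fish(P,K,H,st,z):
    P=np.atleast_2d(P).astype(float); q=(P-K[:2,2])/K[0,0]; r=np.hypot(*q.T)[:,None]
    d=np.c_[q*np.sinc(r/np.pi),np.cos(r)]; w=st["ee_rot"]; B=R.from_quat(w[[1,2,3,0]]).as_matrix()
    M=B@H[:3,:3]; c=st["position"]+B@H[:3,3]; d=d@M.T
    return (c+d*((z-c[2])/d[:,2])[:,None])[:,:2]
def rect(Q,L,W):  # Q 4 corners in order, starting with a long side
    c=Q.mean(0); S=np.array([[-L,-W],[L,-W],[L,W],[-L,W]])/2
    best=[]
    for s in (1,-1):
        z=((Q-c)@[1,1j]); m=(S*[1,s])@[1,1j]; a=np.angle(np.sum(z*np.conj(m))); best.append((np.abs(z-m*np.exp(1j*a)).max(),a))
    e,a=min(best); a=(a+np.pi/2)%np.pi-np.pi/2
    return c,a,e
def yaw():  # direction of tool y (closing line) and x in the world, tool down
    w=readout.get_state()["ee_rot"]; B=R.from_quat(w[[1,2,3,0]]).as_matrix(); return B
def go(x,y,z,ang):
    "moves in tool axes to TCP x,y,z with tool y along ang (mod pi); turn about tool z"
    st=readout.get_state(); B=yaw(); d=B.T@(np.array([x,y,z])-st["position"])
    cur=np.arctan2(B[1,1],B[0,1]); t=-(ang-cur); t=(t+np.pi/2)%np.pi-np.pi/2
    print("d",d,"turn",round(t,4),"q6",st["qpos"][5],"pos",st["position"],"F",st["contact_force"],"w",st["width"],"t",st["clock"])
E
python3 - <<'E'
from h import *
d=get_image("side"); K,T=d["camera_matrix"],d["T"]
f1=lambda *p:(np.array(p)+.5)/4-.5+[225,285]
f2=lambda *p:(np.array(p)+.5)/6-.5+[265,140]
print("plate",rect(ray(f1((368,35),(692,27),(735,230),(377,237)),K,T,.012),.15,.11), ray(f1((543,123)),K,T,.012))
print("large",rect(ray(f1((73,399),(287,455),(240,597),(52,545)),K,T,.024),.084,.056))
print("vb",rect(ray(f1((608,458),(725,410),(788,515),(658,565)),K,T,.034),.05,.044))
print("small",rect(ray(f2((55,122),(197,128),(192,188),(42,184)),K,T,.018),.06,.044))
s=ray(f2((420,91),(678,140)),K,T,.0307); print("shaft",s.mean(0),np.linalg.norm(s[1]-s[0]),np.arctan2(*(s[1]-s[0])[::-1]))
print("loupe",ray((360,262),K,T,0),"round",ray((336,216),K,T,.012))
B=yaw();print(B)
E
```

```text
plate (array([ 0.583 , -0.1463]), np.float64(0.02721020627664994), np.float64(0.0017437076957438505)) [[ 0.5832 -0.144 ]]
large (array([ 0.4337, -0.3223]), np.float64(-0.23579747407823204), np.float64(0.01026011710546646))
vb (array([ 0.6225, -0.3246]), np.float64(0.36641008992247937), np.float64(0.0016715103012544478))
small (array([0.4332, 0.3099]), np.float64(-0.04749274405754811), np.float64(0.0013305620396120818))
shaft [0.6046 0.3209] 0.10765724744713238 -0.3326755010792037
loupe [[ 0.5935 -0.0016]] round [[0.5504 0.1257]]
[[ 0.9405  0.3399 -0.0003]
 [ 0.3399 -0.9405  0.0011]
 [ 0.0001 -0.0011 -1.    ]]
```

Run:
```python
from h import *
d=get_image("side"); K,T=d["camera_matrix"],d["T"]
f1=lambda *p:(np.array(p)+.5)/4-.5+[225,285]
c,a,e=rect(ray(f1((73,399),(287,455),(240,597),(26,541)),K,T,.024),.084,.056);print(c,a,e)
h=ray(f1((93,437),(166,457),(238,476),(64,506),(138,526),(212,547)),K,T,.024);print(h.mean(0), h[2]-h[0],h[5]-h[3])
go(*c,.2,a+np.pi/2)
```

```text
[ 0.4313 -0.3219] -0.25935941045738375 0.0037486546242279767
[ 0.4296 -0.3201] [ 0.0536 -0.0157] [ 0.0533 -0.0156]
d [ 0.2962 -0.1254  0.03  ] turn 0.6062 q6 -0.120967883371472 pos [ 0.1954 -0.5406  0.2299] F [-0.2817 -0.2098  0.5575] w 0.0853018388627993 t 0.25
```

```bash
R='.037 -.0157 .004 0';
python3 steer.py '.037 -.0157 .004 0;.037 -.0157 .004 0;.037 -.0157 .004 0;.037 -.0157 .004 0' 0.085 40
python3 steer.py '.037 -.0157 .004 0;.037 -.0157 .004 0;.037 -.0157 .004 0;.037 -.0157 .004 0'
python3 steer.py '0 0 0 .124;0 0 0 .124;0 0 0 .124;0 0 0 .124;0 0 0 .124'
python3 steer.py '0 0 0 0;0 0 0 0;0 0 0 0'
python3 - <<'E'
from h import *
import cv2
go(.430,-.321,.2,-.275+np.pi/2)
d=get_image("wrist"); cv2.imwrite("pics/w1.png",d["img"][:,:,::-1])
E
```

```text
clock: 0.58
position: [0.314, -0.4303, 0.214]
ee_rot: [-0.0, 0.985, 0.172, 0.0]
contact_force: [0.8, -0.4, -0.3]
width: 0.085
gripper_force: 0.0
clock: 0.92
position: [0.4322, -0.3205, 0.1982]
ee_rot: [0.0, 0.985, 0.172, 0.0]
contact_force: [0.9, -0.2, -0.2]
width: 0.085
gripper_force: 0.0
clock: 1.33
position: [0.4312, -0.3217, 0.1981]
ee_rot: [-0.0, 0.99, -0.139, -0.0]
contact_force: [0.6, -0.1, -0.9]
width: 0.0848
gripper_force: 0.0
clock: 1.58
position: [0.4311, -0.3221, 0.1983]
ee_rot: [0.0, 0.991, -0.135, -0.0]
contact_force: [0.4, -0.5, -0.2]
width: 0.085
gripper_force: 0.0
d [-0.0013 -0.0007 -0.0017] turn 0.0043 q6 1.0705118678274834 pos [ 0.4311 -0.3221  0.1983] F [ 0.3737 -0.4686 -0.1625] w 0.08504996439660735 t 1.5833
```

View pics/w1.png

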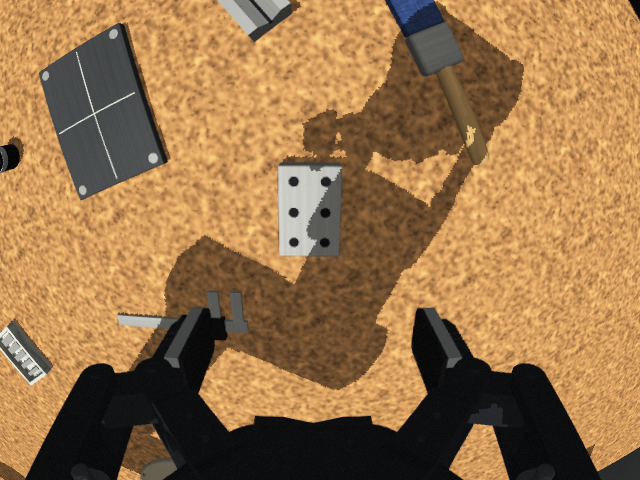

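Run:
```python
from h import *
d=get_image("wrist");K,H=d["camera_matrix"],d["hand_eye"];st=readout.get_state()
f=lambda z,*p:fish(p,K,H,st,z)
print(rect(f(.024,(342,166),(340,256),(279,256),(278,166)),.084,.056))
print(f(.024,(293.5,182),(326,182),(294,213),(325,213),(294,242),(325,242)).mean(0))
print("plate",rect(f(.012,(40,74),(81,198),(163,160),(120,25)),.15,.11),f(.012,(94.5,114)))
print("loupe",f(0,(10,160)))
go(.430,-.321,.025,-.275+np.pi/2)
```

```text
(array([ 0.4298, -0.3194]), np.float64(-0.2768888771336915), np.float64(0.0007559021912144206))
[ 0.4295 -0.3192]
plate (array([ 0.5833, -0.1443]), np.float64(0.03429068378685374), np.float64(0.004156943410930178)) [[ 0.5829 -0.143 ]]
loupe [[0.5871 0.0045]]
d [-0.0013 -0.0008  0.1733] turn 0.0033 q6 1.0714785120066455 pos [ 0.4311 -0.3221  0.1983] F [-0.1254  0.3251  0.019 ] w 0.08471701760910437 t 1.6833
```

```bash
python3 steer.py '-.002 -.002 .035 0;0 0 .037 0;0 0 .037 0;0 0 .034 0;0 0 .030 0'
python3 steer.py '0 0 0 0;0 0 0 0' 0.05 60
python3 steer.py '0 0 0 0;0 0 0 0;0 0 0 0;0 0 0 0' 0.05 60
python3 steer.py '0 0 0 0;0 0 0 0;0 0 -.03 0;0 0 -.04 0;0 0 -.04 0' 0.05 60
python3 - <<'E'
from h import *
go(.583,-.1445,.09,.03+np.pi/2)
E
```

```text
clock: 2.1
position: [0.4292, -0.3192, 0.0235]
ee_rot: [-0.0, 0.991, -0.136, -0.0]
contact_force: [0.7, 0.9, -0.2]
width: 0.0851
gripper_force: 0.0
clock: 2.27
position: [0.4289, -0.3189, 0.0243]
ee_rot: [-0.001, 0.991, -0.136, -0.001]
contact_force: [0.5, -0.1, -0.5]
width: 0.0633
gripper_force: 0.0
clock: 2.6
position: [0.4306, -0.3205, 0.027]
ee_rot: [0.001, 0.991, -0.136, 0.001]
contact_force: [-0.7, -0.3, 1.0]
width: 0.0502
gripper_force: 0.0
clock: 3.02
position: [0.4289, -0.3188, 0.1358]
ee_rot: [-0.001, 0.991, -0.136, -0.001]
contact_force: [-0.0, -1.5, -0.0]
width: 0.0501
gripper_force: 0.0
d [ 0.1015 -0.2094  0.0458] turn -0.3032 q6 1.0745742700469774 pos [ 0.4289 -0.3188  0.1358] F [-0.0399 -1.4825 -0.0438] w 0.05013852613799484 t 3.0167
```

Run:
```python
from h import *
import cv2
d=get_image("wrist"); cv2.imwrite("pics/w2.png",d["img"][:,:,::-1]); print(readout.get_state()["position"])
```

```text
[ 0.4332 -0.3228  0.1446]
```

View pics/w2.png

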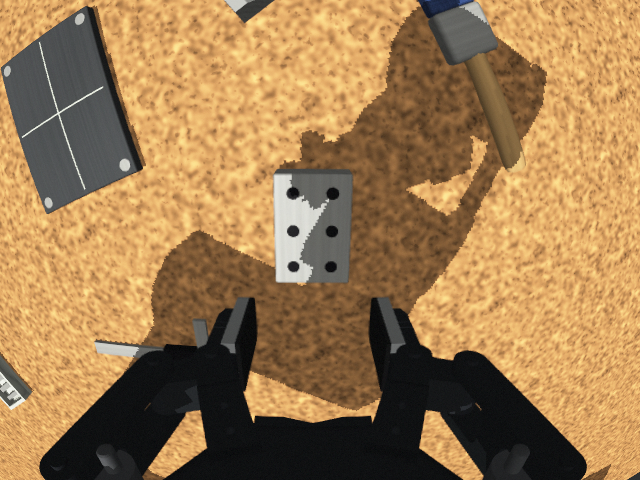

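```bash
python3 steer.py '0 0 0 0;0 0 0 0;0 0 0 0' 0.085
python3 - <<'E'
from h import *
go(.4298,-.3195,.023,-.277+np.pi/2)
E
python3 steer.py '0 0 .03 0;0 0 .035 0;0 0 .035 0;0 0 .011 0;0 0 0 0'
python3 steer.py '0 0 0 0;0 0 0 0;0 0 0 0'
python3 - <<'E'
from h import *
import cv2
go(.4298,-.3195,.023,-.277+np.pi/2)
d=get_image("side");i=d["img"][330:480,150:350,::-1]; cv2.imwrite("pics/s2.png",cv2.resize(i,None,fx=4,fy=4,interpolation=cv2.INTER_CUBIC))
E
```

```text
clock: 3.32
position: [0.4289, -0.3188, 0.1343]
ee_rot: [-0.001, 0.991, -0.136, -0.001]
contact_force: [0.1, -0.1, -1.0]
width: 0.0832
gripper_force: 0.0
d [0.0013 0.0005 0.1113] turn 0.0038 q6 1.074604777486122 pos [ 0.4289 -0.3188  0.1343] F [ 0.051  -0.1098 -0.9959] w 0.08319840055740997 t 3.3167
clock: 3.73
position: [0.4263, -0.3164, 0.0193]
ee_rot: [-0.003, 0.991, -0.136, -0.005]
contact_force: [-0.3, 0.3, 0.2]
width: 0.085
gripper_force: 0.0
clock: 3.98
position: [0.4305, -0.3203, 0.0253]
ee_rot: [0.001, 0.991, -0.136, 0.001]
contact_force: [-0.3, 0.4, 0.1]
width: 0.085
gripper_force: 0.0
d [-0.0009 -0.0006  0.0023] turn 0.0038 q6 1.0746305650821462 pos [ 0.4305 -0.3203  0.0253] F [-0.3088  0.3748  0.1353] w 0.08497555840272922 t 3.9833
```

View pics/s2.png

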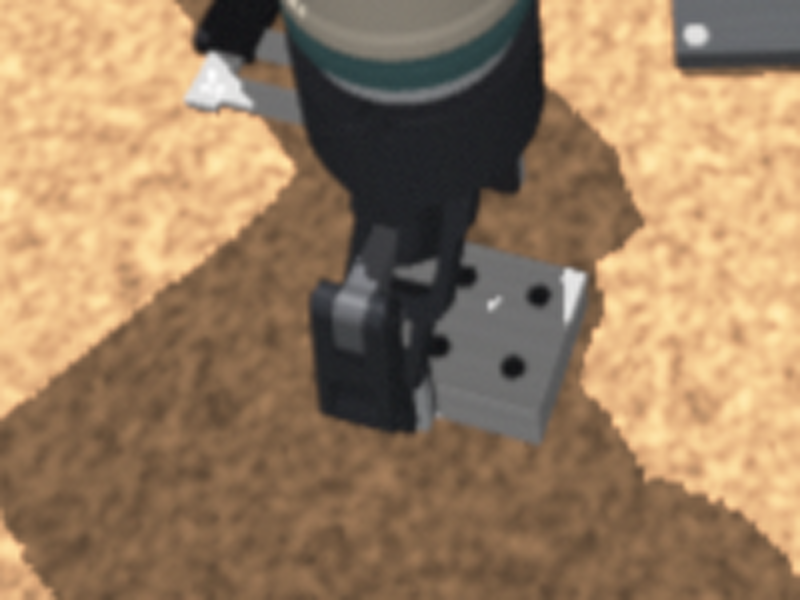

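```bash
cat >> h.py <<'E'
def side(P,d=None):
    d=d or get_image("side"); K,T=d["camera_matrix"],d["T"]; p=(np.atleast_2d(P)-T[:3,3])@T[:3,:3]@K.T; return p[:,:2]/p[:,2:]
E
python3 - <<'E'
from h import *
import cv2
d=get_image("side"); st=readout.get_state(); B=yaw(); print(st["position"],B)
for off in ((0,.0425,.009),(0,.0425,.022),(0,.0425,-.01),(0.011,.057,.009),(-.011,.057,.009),(0,0,0)):
    P=st["position"]+B@np.array(off); print(off,P,(side(P,d)-[150,330])*4)
E
```

```text
[ 0.4304 -0.3203  0.0255] [[ 0.9629 -0.2697  0.0018]
 [-0.2697 -0.9629 -0.0018]
 [ 0.0022  0.0013 -1.    ]]
(0, 0.0425, 0.009) [ 0.419  -0.3612  0.0165] [[411.0733 431.9238]]
(0, 0.0425, 0.022) [ 0.419  -0.3613  0.0035] [[414.2153 449.3451]]
(0, 0.0425, -0.01) [ 0.4189 -0.3612  0.0355] [[406.3296 405.6218]]
(0.011, 0.057, 0.009) [ 0.4256 -0.3782  0.0166] [[426.2078 480.7935]]
(-0.011, 0.057, 0.009) [ 0.4045 -0.3722  0.0165] [[365.1709 463.8886]]
(0, 0, 0) [ 0.4304 -0.3203  0.0255] [[451.9936 307.8124]]
```

```bash
python3 steer.py '-.001 0 .003 0;0 0 .003 0;0 0 .001 0;0 0 0 0;0 0 0 0' 0.085
python3 steer.py '0 0 0 0;0 0 0 0' 0.03 60
python3 steer.py '0 0 0 0' 
python3 steer.py '0 0 0 0;0 0 0 0;0 0 0 0'
```

```text
clock: 4.5
position: [0.4287, -0.3193, 0.0172]
ee_rot: [-0.0, 0.991, -0.136, -0.0]
contact_force: [-0.1, -0.3, 0.1]
width: 0.0849
gripper_force: 0.0
clock: 4.67
position: [0.4288, -0.3194, 0.0174]
ee_rot: [0.0, 0.991, -0.136, 0.0]
contact_force: [-0.3, -0.2, -0.5]
width: 0.0634
gripper_force: 0.0
clock: 4.75
position: [0.429, -0.3186, 0.018]
ee_rot: [-0.001, 0.991, -0.137, 0.0]
contact_force: [-0.9, 3.3, 10.4]
width: 0.0529
gripper_force: 61.1
clock: 5.0
position: [0.429, -0.3187, 0.0183]
ee_rot: [-0.0, 0.991, -0.136, 0.0]
contact_force: [0.2, 2.9, 7.5]
width: 0.0516
gripper_force: 61.0
```

```bash
python3 steer.py '0 0 0 0;0 0 0 0;0 0 0 0' 0.062 60
python3 steer.py '0 0 .001 0;0 0 .001 0;0 0 0 0;0 0 0 0'
python3 steer.py '0 0 .001 0;0 0 .001 0;0 0 0 0;0 0 0 0'
python3 steer.py '0 0 .001 0;0 0 .001 0;0 0 0 0;0 0 0 0'
```

```text
clock: 5.25
position: [0.4288, -0.3195, 0.0173]
ee_rot: [0.0, 0.991, -0.136, 0.0]
contact_force: [-0.4, 0.1, -0.1]
width: 0.062
gripper_force: 0.0
clock: 5.58
position: [0.4287, -0.3193, 0.0151]
ee_rot: [-0.0, 0.991, -0.136, -0.0]
contact_force: [-0.4, 0.2, 0.1]
width: 0.0624
gripper_force: 0.0
clock: 5.92
position: [0.4288, -0.3193, 0.0132]
ee_rot: [-0.0, 0.991, -0.136, -0.0]
contact_force: [-0.1, -0.5, -0.4]
width: 0.0619
gripper_force: 0.0
clock: 6.25
position: [0.4287, -0.3193, 0.0112]
ee_rot: [-0.0, 0.991, -0.136, -0.0]
contact_force: [-0.3, -1.0, 0.1]
width: 0.0619
gripper_force: 0.0
```

Run:
```python
from h import *
import cv2
d=get_image("side");i=d["img"][330:480,150:350,::-1]; cv2.imwrite("pics/s3.png",cv2.resize(i,None,fx=4,fy=4,interpolation=cv2.INTER_CUBIC))
```

```text
(no output)
```

View pics/s3.png

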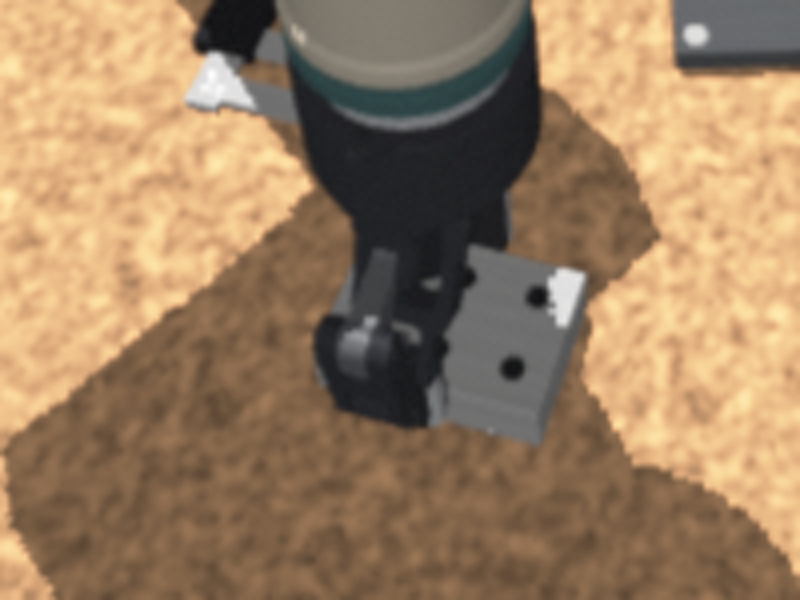

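```bash
python3 steer.py '0 0 0 0;0 0 0 0;0 0 0 0;0 0 0 0' 0.03 60
python3 steer.py '0 0 -.005 0;0 0 -.01 0;0 0 -.01 0;0 0 -.005 0;0 0 0 0'
python3 steer.py '0 0 0 0;0 0 0 0'
```

```text
clock: 6.63
position: [0.4289, -0.319, 0.0119]
ee_rot: [-0.0, 0.991, -0.136, 0.0]
contact_force: [-1.6, 2.2, 5.5]
width: 0.0538
gripper_force: 63.5
clock: 7.05
position: [0.4296, -0.3202, 0.0428]
ee_rot: [0.001, 0.991, -0.136, 0.001]
contact_force: [0.3, 1.1, -7.1]
width: 0.0543
gripper_force: 65.7
clock: 7.22
position: [0.4285, -0.3191, 0.0411]
ee_rot: [-0.0, 0.991, -0.136, -0.0]
contact_force: [0.6, 0.1, -6.9]
width: 0.0538
gripper_force: 65.7
```

```bash
python3 steer.py '0 0 -.02 0;0 0 -.03 0;0 0 -.01 0;0 0 0 0;0 0 0 0'
python3 - <<'E'
from h import *
go(.582,-.1445,.1,.03+np.pi/2)
E
```

```text
clock: 7.63
position: [0.4287, -0.3193, 0.1011]
ee_rot: [0.0, 0.991, -0.136, 0.0]
contact_force: [0.2, -0.3, -7.9]
width: 0.0538
gripper_force: 67.3
d [ 0.1004 -0.2097  0.0011] turn -0.3032 q6 1.0737157222816214 pos [ 0.4287 -0.3193  0.1011] F [ 0.2476 -0.2821 -7.9422] w 0.053806197231002835 t 7.6333
```

```bash
python3 steer.py '.01 -.02 0 0;.015 -.032 0 0;.016 -.033 0 0;.016 -.033 0 0;.016 -.033 0 0'
python3 steer.py '.0154 -.033 0 0;.008 -.017 0 0;.004 -.009 0 0;0 0 0 -.05;0 0 0 -.08'
python3 steer.py '0 0 0 -.08;0 0 0 -.06;0 0 0 -.033;0 0 0 0;0 0 0 0'
python3 - <<'E'
from h import *
import cv2
go(.582,-.1445,.0232,.03+np.pi/2)
d=get_image("wrist"); cv2.imwrite("pics/w3.png",d["img"][:,:,::-1])
E
```

```text
clock: 8.05
position: [0.5391, -0.1918, 0.0989]
ee_rot: [-0.001, 0.991, -0.137, -0.002]
contact_force: [0.8, -0.4, -7.3]
width: 0.054
gripper_force: 67.3
clock: 8.47
position: [0.5809, -0.1433, 0.0989]
ee_rot: [-0.0, 0.998, -0.069, -0.002]
contact_force: [-0.5, -0.8, -6.3]
width: 0.0535
gripper_force: 67.3
clock: 8.88
position: [0.5807, -0.1444, 0.0998]
ee_rot: [-0.0, 1.0, 0.014, -0.002]
contact_force: [-0.5, -0.2, -7.1]
width: 0.0538
gripper_force: 67.3
d [0.0015 0.0002 0.0766] turn -0.0017 q6 1.1830398507349935 pos [ 0.5807 -0.1444  0.0998] F [-0.5411 -0.23   -7.0764] w 0.05384818530300414 t 8.8833
```

View pics/w3.png

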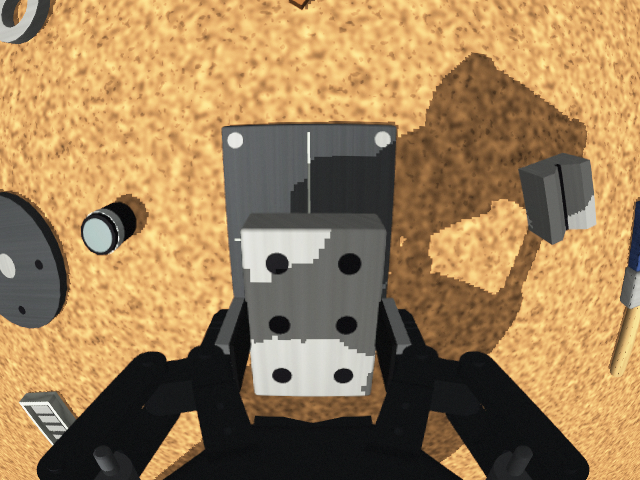

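Run:
```python
from h import *
d=get_image("wrist");K,H=d["camera_matrix"],d["hand_eye"];st=readout.get_state()
f=lambda z,*p:fish(p,K,H,st,z)
h=f(.112,(277,264),(350,264),(280,325),(347,325),(282,376),(343.5,376));print("block",h.mean(0),h[0]-h[4],h[1]-h[5],h[0]-h[1])
p=f(.012,(222,127),(397,126));print("plate far corners",p,p.mean(0)-.075*np.array([1,.03]))
print("cross",f(.012,(308.5,170)),f(.012,(236.5,240)))
```

```text
block [ 0.5816 -0.1449] [0.0563 0.0014] [0.0563 0.0013] [-0.0008  0.0282]
plate far corners [[ 0.6571 -0.0858]
 [ 0.6607 -0.1952]] [ 0.5839 -0.1428]
cross [[ 0.6302 -0.1408]] [[ 0.5822 -0.0936]]
```

```bash
python3 steer.py '.0015 -.001 .02 0;0 0 .03 0;0 0 .015 0;0 0 .005 0;0 0 0 0'
python3 steer.py '0 0 .002 0;0 0 .002 0;0 0 .001 0;0 0 0 0;0 0 0 0'
```

```text
clock: 9.4
position: [0.5822, -0.1429, 0.0296]
ee_rot: [-0.001, 1.0, 0.015, -0.002]
contact_force: [-0.2, -0.3, -7.2]
width: 0.0539
gripper_force: 67.3
clock: 9.82
position: [0.584, -0.1433, 0.027]
ee_rot: [0.0, 1.0, 0.015, 0.001]
contact_force: [-0.3, -0.2, -8.2]
width: 0.0538
gripper_force: 67.3
```

```bash
python3 steer.py '0 0 .001 0;0 0 .0005 0;0 0 0 0;0 0 0 0'
python3 steer.py '0 0 .001 0;0 0 0 0;0 0 0 0;0 0 0 0'
```

```text
clock: 10.15
position: [0.5836, -0.1432, 0.0248]
ee_rot: [0.0, 1.0, 0.015, -0.0]
contact_force: [-0.4, -0.3, -6.6]
width: 0.0538
gripper_force: 67.3
clock: 10.48
position: [0.5838, -0.1432, 0.024]
ee_rot: [0.0, 1.0, 0.015, 0.0]
contact_force: [-0.2, 0.3, -4.5]
width: 0.0542
gripper_force: 67.6
```

```bash
python3 steer.py '0 0 .0007 0;0 0 0 0;0 0 0 0'
python3 steer.py '0 0 0 0;0 0 0 0;0 0 0 0;0 0 0 0' .085
python3 steer.py '0 0 -.02 0;0 0 -.035 0;0 0 -.035 0;0 0 -.035 0;0 0 -.01 0'
python3 steer.py '0 0 0 0;0 0 0 0'
python3 - <<'E'
from h import *
import cv2
d=get_image("wrist");K,H=d["camera_matrix"],d["hand_eye"];st=readout.get_state()
cv2.imwrite("pics/w4.png",d["img"][:,:,::-1])
go(.4332,.3099,.16,-.0475+np.pi/2)
E
```

```text
clock: 10.73
position: [0.5838, -0.1432, 0.024]
ee_rot: [0.0, 1.0, 0.015, 0.0]
contact_force: [-2.4, 0.4, 3.7]
width: 0.054
gripper_force: 68.4
clock: 11.07
position: [0.5841, -0.1434, 0.0233]
ee_rot: [0.0, 1.0, 0.015, 0.001]
contact_force: [0.2, 0.6, 0.7]
width: 0.0853
gripper_force: 0.0
clock: 11.48
position: [0.5868, -0.1443, 0.1641]
ee_rot: [0.002, 1.0, 0.015, 0.005]
contact_force: [0.3, -0.2, 0.8]
width: 0.0849
gripper_force: 0.0
clock: 11.65
position: [0.5835, -0.1432, 0.1581]
ee_rot: [0.0, 1.0, 0.015, 0.0]
contact_force: [0.3, -0.4, -0.5]
width: 0.0849
gripper_force: 0.0
d [-0.1359 -0.457  -0.0026] turn 0.0773 q6 1.1847536235224407 pos [ 0.5826 -0.1428  0.1568] F [-1.1234  0.3912 -0.3187] w 0.08503179391689496 t 11.7
```

View pics/w4.png

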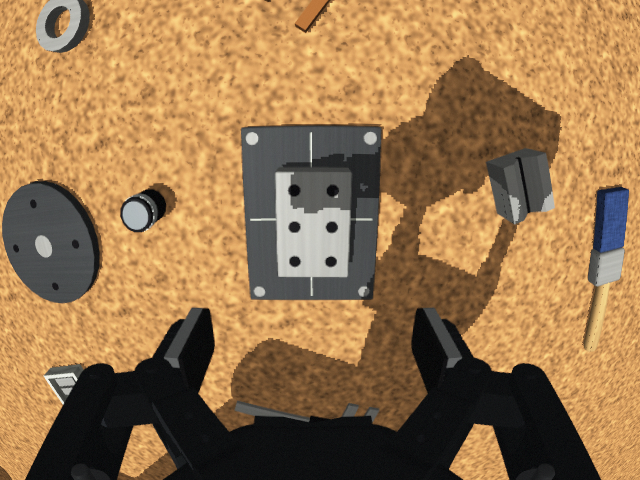

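```bash
python3 - <<'E'
from h import *
d=get_image("wrist");K,H=d["camera_matrix"],d["hand_eye"];st=readout.get_state()
f=lambda z,*p:fish(p,K,H,st,z)
h=f(.036,(294,190),(332.5,190),(294.5,227),(331,227),(295,262),(330.5,261.5));print("block",h.mean(0),h[0]-h[4],h[1]-h[5])
print("plate",rect(f(.012,(242,127),(250,300),(373,299),(382,126)),.15,.11),f(.012,(311.5,219.5)))
E
python3 steer.py '-.006 -.02 0 0;-.011 -.037 0 0;-.0113 -.0385 0 0;-.0113 -.0385 0 0;-.0113 -.0385 0 0'
python3 steer.py '-.0113 -.0385 0 0;-.0113 -.0385 0 0;-.0113 -.0385 0 0;-.0113 -.0385 0 0;-.0113 -.0385 0 0'
python3 steer.py '-.0113 -.0385 0 0;-.0113 -.0385 0 0;-.006 -.017 0 0;0 0 0 .077;0 0 0 0'
python3 steer.py '0 0 0 0;0 0 0 0'
python3 - <<'E'
from h import *
import cv2
go(.4332,.3099,.16,-.0475+np.pi/2)
d=get_image("wrist"); cv2.imwrite("pics/w5.png",d["img"][:,:,::-1])
E
```

```text
block [ 0.5834 -0.1432] [0.0564 0.0016] [0.056  0.0011]
plate (array([ 0.5828, -0.1422]), np.float64(0.030456049734501445), np.float64(0.0016009817186604803)) [[ 0.582  -0.1421]]
clock: 12.17
position: [0.5254, 0.0291, 0.1557]
ee_rot: [-0.0, 1.0, 0.014, -0.002]
contact_force: [0.0, -0.5, -0.8]
width: 0.0848
gripper_force: 0.0
clock: 12.58
position: [0.4632, 0.2197, 0.1559]
ee_rot: [0.001, 1.0, 0.015, -0.002]
contact_force: [0.2, 0.4, 0.1]
width: 0.0849
gripper_force: 0.0
clock: 13.0
position: [0.4321, 0.3123, 0.1558]
ee_rot: [0.001, 1.0, -0.023, -0.002]
contact_force: [0.7, -0.9, 0.1]
width: 0.0848
gripper_force: 0.0
clock: 13.17
position: [0.4336, 0.3107, 0.1568]
ee_rot: [0.001, 1.0, -0.023, -0.001]
contact_force: [-0.6, 0.8, 0.9]
width: 0.0853
gripper_force: 0.0
d [-0.0004  0.0008 -0.0032] turn 0.0011 q6 2.1089602390522795 pos [0.4336 0.3107 0.1568] F [-0.5898  0.8407  0.8883] w 0.08526648448264856 t 13.1667
```

View pics/w5.png

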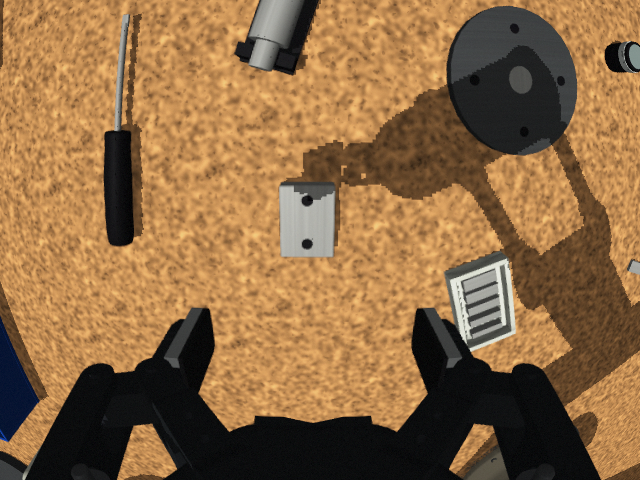

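Run:
```python
from h import *
d=get_image("wrist");K,H=d["camera_matrix"],d["hand_eye"];st=readout.get_state()
f=lambda z,*p:fish(p,K,H,st,z)
c,a,e=rect(f(.018,(281,185),(280,257),(334,257),(336,185)),.06,.044);print(c,a,e,f(.018,(307,201),(307,244)).mean(0))
go(*c,.009,a+np.pi/2)
```

```text
[0.4336 0.3141] -0.06347107131090457 0.0009836262159950886 [0.433  0.3147]
d [-0.0004 -0.0035  0.1485] turn 0.0158 q6 2.1095530346871696 pos [0.4341 0.3107 0.1575] F [-1.0735 -0.1893  0.9327] w 0.08502052276358185 t 13.2667
```

```bash
python3 steer.py '-.0005 -.0035 .025 .016;0 0 .038 0;0 0 .038 0;0 0 .02 0;0 0 .01 0' .058
python3 steer.py '0 0 .006 0;0 0 .003 0;0 0 .003 0;0 0 .002 0;0 0 0 0'
python3 steer.py '0 0 .001 0;0 0 .001 0;0 0 0 0;0 0 0 0'
python3 - <<'E'
from h import *
import cv2
go(.4334,.3144,.009,-.0635+np.pi/2)
d=get_image("side");i=d["img"][120:210,220:350,::-1]; cv2.imwrite("pics/s6.png",cv2.resize(i,None,fx=6,fy=6,interpolation=cv2.INTER_CUBIC))
E
```

```text
clock: 13.68
position: [0.4318, 0.3131, 0.024]
ee_rot: [0.002, 0.999, -0.032, -0.003]
contact_force: [-0.8, -0.4, -0.5]
width: 0.0579
gripper_force: 0.0
clock: 14.1
position: [0.4343, 0.3154, 0.0138]
ee_rot: [-0.0, 0.999, -0.032, 0.001]
contact_force: [-0.1, -0.7, -0.6]
width: 0.0581
gripper_force: 0.0
clock: 14.43
position: [0.4337, 0.3152, 0.0113]
ee_rot: [-0.0, 1.0, -0.032, 0.0]
contact_force: [-0.2, 0.2, 0.3]
width: 0.0582
gripper_force: 0.0
d [-0.0003  0.0008  0.0023] turn 0.0004 q6 2.132643665275906 pos [0.4337 0.3152 0.0113] F [-0.1938  0.2221  0.3247] w 0.058242601220586616 t 14.4333
```

View pics/s6.png

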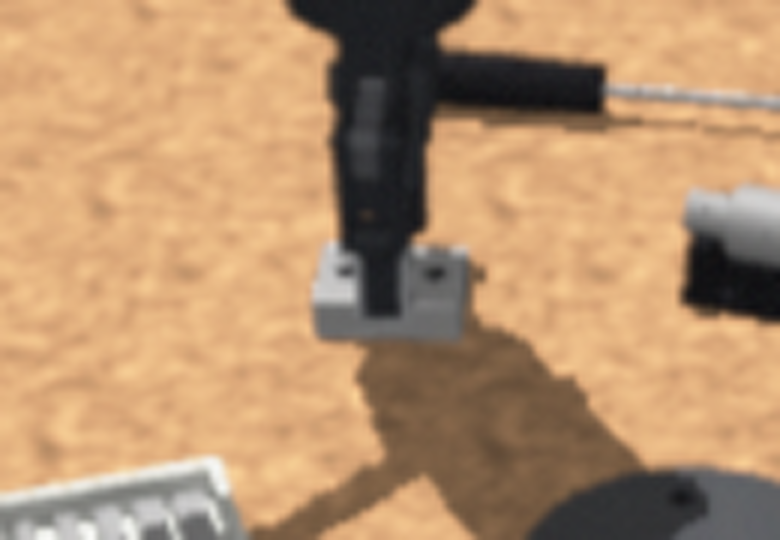

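```bash
python3 steer.py '0 0 .001 0;0 0 .002 0;0 0 .001 0;0 0 0 0;0 0 0 0'
python3 steer.py '0 .0005 .001 0;0 0 .001 0;0 0 0 0;0 0 0 0'
python3 steer.py '0 0 0 0;0 0 0 0;0 0 0 0;0 0 0 0' 0.02 60
python3 steer.py '0 0 -.005 0;0 0 -.01 0;0 0 -.01 0;0 0 -.005 0;0 0 0 0'
python3 steer.py '0 0 0 0;0 0 0 0'
```

```text
clock: 14.9
position: [0.4335, 0.315, 0.0069]
ee_rot: [0.0, 1.0, -0.032, -0.0]
contact_force: [0.3, -0.4, -0.3]
width: 0.0581
gripper_force: 0.0
clock: 15.23
position: [0.4336, 0.3145, 0.005]
ee_rot: [0.0, 1.0, -0.032, -0.0]
contact_force: [-0.2, -0.5, 0.1]
width: 0.0582
gripper_force: 0.0
clock: 15.57
position: [0.4337, 0.3148, 0.0055]
ee_rot: [-0.0, 0.999, -0.032, 0.0]
contact_force: [-1.2, 0.2, 4.5]
width: 0.042
gripper_force: 61.7
clock: 15.98
position: [0.4347, 0.3151, 0.0367]
ee_rot: [-0.001, 0.999, -0.032, 0.001]
contact_force: [-0.5, 0.4, -4.0]
width: 0.0426
gripper_force: 61.9
clock: 16.15
position: [0.4333, 0.3144, 0.0349]
ee_rot: [0.0, 1.0, -0.032, -0.0]
contact_force: [-0.0, -0.1, -4.1]
width: 0.0422
gripper_force: 61.9
```

```bash
python3 steer.py '0 0 -.025 0;0 0 -.04 0;0 0 -.03 0;0 0 -.01 0;0 0 0 0'
python3 - <<'E'
from h import *
go(.5834,-.1432,.14,.028+np.pi/2)
E
```

```text
clock: 16.57
position: [0.4353, 0.3155, 0.1424]
ee_rot: [-0.001, 0.999, -0.032, 0.003]
contact_force: [0.3, 0.8, -3.3]
width: 0.0425
gripper_force: 63.2
d [0.1768 0.4484 0.0019] turn -0.0912 q6 2.131845698032364 pos [0.4353 0.3155 0.1424] F [ 0.2712  0.7568 -3.2768] w 0.04252773809943068 t 16.5667
```

```bash
python3 steer.py '.006 .015 0 0;.011 .028 0 0;.0142 .0355 0 0;.0142 .0355 0 0;.0142 .0355 0 0'
python3 steer.py '.0142 .0355 0 0;.0142 .0355 0 0;.0142 .0355 0 0;.0142 .0355 0 0;.0142 .0355 0 0'
python3 steer.py '.0142 .0355 0 0;.0142 .0355 0 0;.0125 .031 0 0;.007 .018 0 0;0 0 0 -.03'
python3 steer.py '0 0 0 -.04;0 0 0 -.021;0 0 0 0;0 0 0 0;0 0 0 0'
python3 - <<'E'
from h import *
go(.5834,-.1432,.0415,.028+np.pi/2)
import cv2
d=get_image("wrist"); cv2.imwrite("pics/w7.png",d["img"][:,:,::-1])
E
```

```text
clock: 16.98
position: [0.4818, 0.16, 0.1372]
ee_rot: [0.001, 1.0, -0.031, -0.003]
contact_force: [0.6, 0.2, -3.8]
width: 0.0424
gripper_force: 63.2
clock: 17.4
position: [0.5416, -0.0216, 0.137]
ee_rot: [-0.0, 0.999, -0.032, -0.003]
contact_force: [0.7, 0.1, -3.5]
width: 0.0417
gripper_force: 63.2
clock: 17.82
position: [0.5838, -0.1476, 0.1365]
ee_rot: [0.001, 1.0, -0.018, -0.001]
contact_force: [0.3, 0.7, -4.4]
width: 0.0421
gripper_force: 63.2
clock: 18.23
position: [0.583, -0.1422, 0.1392]
ee_rot: [-0.0, 1.0, 0.014, -0.001]
contact_force: [-0.3, -0.2, -4.2]
width: 0.0421
gripper_force: 63.2
d [0.0005 0.001  0.0977] turn -0.0001 q6 1.1878424418602953 pos [ 0.583  -0.1422  0.1392] F [-0.3305 -0.1634 -4.1835] w 0.04208613768229562 t 18.2333
```

View pics/w7.png

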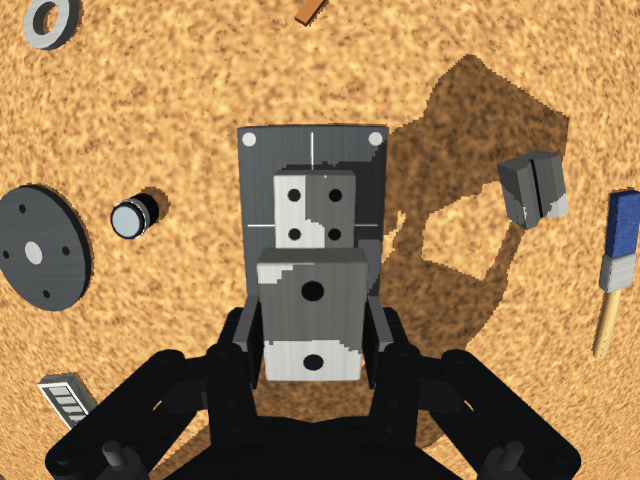

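Run:
```python
from h import *
d=get_image("wrist");K,H=d["camera_matrix"],d["hand_eye"];st=readout.get_state()
f=lambda z,*p:fish(p,K,H,st,z)
print("small",rect(f(.152,(258,263),(264,380),(360,380),(366,263)),.06,.044),f(.152,(313,291),(313.5,362)).mean(0))
h=f(.036,(294,195),(335,195),(294.5,235),(334,235));print("large",h,h.mean(0)-[.014,.0004])
v=f(.022,(531,158),(542,217));print("v",v.mean(0),v[0]-v[1],np.arctan2(*(v[0]-v[1])[::-1]))
```

```text
small (array([ 0.5827, -0.1424]), np.float64(0.027624863883387363), np.float64(0.0012162659132589986)) [ 0.5823 -0.1429]
large [[ 0.6125 -0.1293]
 [ 0.6133 -0.1572]
 [ 0.5838 -0.13  ]
 [ 0.5845 -0.1578]] [ 0.5845 -0.1439]
v [ 0.6248 -0.3244] [0.0479 0.0209] 0.41133344578155134
```

```bash
python3 steer.py '.001 .001 .025 0;0 0 .035 0;0 0 .022 0;0 0 .008 0;0 0 .002 0'
python3 steer.py '0 0 .001 0;0 0 .001 0;0 0 .001 0;0 0 0 0;0 0 0 0'
python3 steer.py '0 0 .001 0;0 0 0 0;0 0 0 0;0 0 0 0'
```

```text
clock: 18.75
position: [0.5832, -0.1431, 0.0463]
ee_rot: [-0.001, 1.0, 0.014, -0.002]
contact_force: [-0.8, -0.4, -4.5]
width: 0.0421
gripper_force: 63.1
clock: 19.17
position: [0.5852, -0.144, 0.0462]
ee_rot: [0.0, 1.0, 0.014, 0.001]
contact_force: [0.1, 0.7, -4.2]
width: 0.0424
gripper_force: 63.1
clock: 19.5
position: [0.5846, -0.1438, 0.0442]
ee_rot: [0.0, 1.0, 0.014, 0.0]
contact_force: [1.3, 0.7, -3.7]
width: 0.0423
gripper_force: 63.1
```

```bash
python3 steer.py '0 0 .001 0;0 0 .0005 0;0 0 0 0;0 0 0 0'
python3 steer.py '0 0 .0007 0;0 0 0 0;0 0 0 0;0 0 0 0'
```

```text
clock: 19.83
position: [0.5845, -0.1437, 0.0425]
ee_rot: [-0.0, 1.0, 0.014, -0.0]
contact_force: [0.4, -0.6, -3.2]
width: 0.0423
gripper_force: 63.1
clock: 20.17
position: [0.5845, -0.1438, 0.0419]
ee_rot: [0.0, 1.0, 0.014, -0.0]
contact_force: [0.3, 0.3, -4.7]
width: 0.0424
gripper_force: 63.1
```

```bash
python3 steer.py '0 0 .0007 0;0 0 0 0;0 0 0 0;0 0 0 0'
python3 steer.py '0 0 .0005 0;0 0 0 0;0 0 0 0;0 0 0 0'
```

```text
clock: 20.5
position: [0.5847, -0.1438, 0.0416]
ee_rot: [0.0, 1.0, 0.014, 0.0]
contact_force: [-0.7, 0.4, 0.1]
width: 0.0421
gripper_force: 63.6
clock: 20.83
position: [0.5847, -0.1438, 0.0416]
ee_rot: [0.0, 1.0, 0.014, 0.0]
contact_force: [-2.6, -0.0, 5.1]
width: 0.0421
gripper_force: 64.2
```

```bash
python3 steer.py '0 0 0 0;0 0 0 0;0 0 0 0;0 0 0 0' .085
python3 steer.py '0 0 -.02 0;0 0 -.035 0;0 0 -.035 0;0 0 -.03 0;0 0 -.01 0'
python3 steer.py '0 0 0 0;0 0 0 0;0 0 0 0'
python3 - <<'E'
from h import *
import cv2
go(.6240,-.3243,.17,.39+np.pi/2)
d=get_image("wrist"); cv2.imwrite("pics/w8.png",d["img"][:,:,::-1])
d=get_image("side"); cv2.imwrite("pics/s8.png",d["img"][:,:,::-1])
E
```

```text
clock: 21.17
position: [0.5848, -0.1439, 0.0406]
ee_rot: [0.0, 1.0, 0.014, 0.0]
contact_force: [-0.6, -0.4, 0.3]
width: 0.0847
gripper_force: 0.0
clock: 21.58
position: [0.5872, -0.1447, 0.1758]
ee_rot: [0.002, 1.0, 0.014, 0.004]
contact_force: [0.2, -0.1, 0.7]
width: 0.0848
gripper_force: 0.0
clock: 21.83
position: [0.5833, -0.1433, 0.1686]
ee_rot: [-0.001, 1.0, 0.014, -0.002]
contact_force: [-0.2, -0.3, -0.3]
width: 0.0849
gripper_force: 0.0
d [ 0.0357  0.1821 -0.0017] turn -0.3622 q6 1.186365463453423 pos [ 0.5833 -0.1433  0.1686] F [-0.1998 -0.3173 -0.3321] w 0.08486118733279685 t 21.8333
```

```bash
python3 steer.py '.004 .02 0 0;.007 .0365 0 0;.007 .0365 0 0;.007 .0365 0 0;.006 .033 0 0'
python3 steer.py '.004 .0185 0 -.06;0 0 0 -.1;0 0 0 -.1;0 0 0 -.07;0 0 0 -.032'
python3 steer.py '0 0 0 0;0 0 0 0;0 0 0 0'
cat >> h.py <<'E'
def segs(img,dark=60,smax=60):
    import cv2
    hsv=cv2.cvtColor(img,cv2.COLOR_RGB2HSV); m=((hsv[...,1]<smax)&(hsv[...,2]>dark)).astype(np.uint8)
    m=cv2.morphologyEx(m,cv2.MORPH_OPEN,np.ones((3,3)))
    n,l,s,c=cv2.connectedComponentsWithStats(m); out=[]
    for i in range(1,n):
        if s[i,4]>400:
            k=cv2.findContours((l==i).astype(np.uint8),cv2.RETR_EXTERNAL,cv2.CHAIN_APPROX_NONE)[0][0]
            out.append((s[i],cv2.approxPolyDP(k,4,True)[:,0],k[:,0]))
    return out
E
python3 - <<'E'
from h import *
import cv2
go(.6240,-.3243,.17,.39+np.pi/2)
st=readout.get_state();d=get_image("wrist"); cv2.imwrite("pics/w9.png",d["img"][:,:,::-1]);K,H=d["camera_matrix"],d["hand_eye"]
for s,p,k in segs(d["img"]):
    if s[0]>200 and s[0]<400 and s[1]<300: print(s,p.tolist()); 
g=cv2.cvtColor(d["img"],cv2.COLOR_RGB2GRAY)
np.set_printoptions(linewidth=250)
for r in range(150,280,12): print(r,g[r,260:360:3])
E
```

```text
clock: 22.35
position: [0.6198, -0.307, 0.1687]
ee_rot: [-0.001, 1.0, 0.014, -0.001]
contact_force: [-0.1, 0.1, -0.2]
width: 0.0852
gripper_force: 0.0
clock: 22.77
position: [0.6238, -0.3237, 0.1683]
ee_rot: [-0.001, 0.981, 0.195, -0.001]
contact_force: [-0.5, -0.4, -0.6]
width: 0.0851
gripper_force: 0.0
clock: 23.02
position: [0.6243, -0.3235, 0.1697]
ee_rot: [-0.001, 0.981, 0.193, -0.001]
contact_force: [-0.5, -0.5, -0.7]
width: 0.0852
gripper_force: 0.0
d [-0.0005  0.0006 -0.0003] turn -0.0009 q6 0.6047674657150509 pos [ 0.6243 -0.3235  0.1697] F [-0.4846 -0.4968 -0.7293] w 0.08518181022398684 t 23.0167
[ 283  184   57   69 3489] [[286, 185], [285, 252], [309, 247], [310, 186], [313, 247], [338, 251], [336, 184]]
150 [195 184 170 169 180 167 154 181 185 196 197 192 165 155 162 162 176 187 190 186 190 198 191 135 142 149 137 132 175 173 174 180 143 145]
162 [169 168 180 204 196 186 195 202 210 212 196 169 171 172 183 182 168 157 161 182 168 155 138 188 180 151 175 184 200 202 184 180 173 151]
174 [188 185 178 152 157 160 162 114 137 140 119 147 152 132 154 168 155 159 180 178 180 1
[... 487 characters left out ...]
188 185 177 170 187 195 205 197 195 196 195 134 125 127 127 129  19  78  83  80  84  87  93  92  94  95  95  99 104 176 159 164 179]
234 [180 173 175 150 157 168 163 157 190 196 195 195 151 124 126 125 130  29 164 174 170 177 180 192 193 190 189  75  73  91  93  80  66  73]
246 [179 182 163 151 184 187 177 181 198 193 193 193 165 124 127 123 130  27 164 172 170 176 183 189 190 190 168  67  77  79  73  75  96 100]
258 [177 190 204 192 192 177 177 193 165 168 173 160 173 201 176 153  94  90  81  84  76  73  82  95  86  84  85  75  73  71  92 101  99  87]
270 [162 157 157 175 185 176 172 179 174 152 163 162  94  94  77  84  92  91  76  89  88  82  83  89 103 115 114 113 104  92  75  80  99 103]
```

Run:
```python
from h import *
import cv2
I=cv2.imread("pics/w9.png");g=cv2.cvtColor(I,cv2.COLOR_BGR2GRAY)
print(g[180:198,290],g[180:198,330],g[246:258,290],g[246:258,330]); print(g[245,325:345],g[195,325:345])
d=get_image("wrist");K,H=d["camera_matrix"],d["hand_eye"];st=readout.get_state()
f=lambda z,*p:fish(p,K,H,st,z)
Q=f(.034,(284.5,191),(284.5,253),(338,252),(336,191));c,a,e=rect(Q,.05,.044);print(c,a,e,[np.linalg.norm(Q[i]-Q[i-1]) for i in range(4)])
go(*c,.018,a+np.pi/2)
```

```text
[167 171 148 115  84  72  70  72  73  69  68  65 188 202 201 199 200 201] [167  88  82  75  70  68  68  67  67  73  68  65 183 196 195 154  93  96] [193 192 193 194 193 193 185 161 154 158 162 167] [191 189 190 191 190 192 106  76  79  85  88  92]
[177 183 191 191 190 191 190 191 190 191 190 191 189 167 101  73  73  72
  73  76] [158 183 192 189 155 154 188 193 195 159 118 155 156 156 169 122 103 104
 105 108]
[ 0.624  -0.3228] 0.4018473403746916 0.002258391214118696 [np.float64(0.039580239252589126), np.float64(0.051184797143479184), np.float64(0.043348953808107084), np.float64(0.05034820568429248)]
d [-0.0001 -0.0008  0.1522] turn -0.0124 q6 0.6045422050731724 pos [ 0.6244 -0.3236  0.1702] F [-0.4293 -0.0557 -0.3454] w 0.08483478361320398 t 23.1167
```

```bash
python3 steer.py '0 -.0007 .025 -.006;0 0 .038 0;0 0 .038 0;0 0 .03 0;0 0 .012 0' .06
python3 steer.py '0 0 .006 0;0 0 .004 0;0 0 .0025 0;0 0 0 0;0 0 0 0'
python3 steer.py '0 0 0 0;0 0 0 0;0 0 0 0;0 0 0 0' 0.02 60
python3 steer.py '0 0 -.005 0;0 0 -.01 0;0 0 -.01 0;0 0 -.005 0;0 0 0 0'
python3 steer.py '0 0 0 0;0 0 -.02 0;0 0 -.035 0;0 0 -.035 0;0 0 -.025 0'
python3 steer.py '0 0 -.01 0;0 0 0 0;0 0 0 0;0 0 0 0'
python3 - <<'E'
from h import *
go(.5834,-.1432,.14,.028+np.pi/2)
E
```

```text
clock: 23.53
position: [0.6214, -0.3212, 0.0227]
ee_rot: [-0.003, 0.98, 0.196, -0.003]
contact_force: [-0.2, 0.7, -0.2]
width: 0.0597
gripper_force: 0.0
clock: 23.95
position: [0.6254, -0.3238, 0.0171]
ee_rot: [0.001, 0.98, 0.197, 0.001]
contact_force: [0.9, -0.1, -0.0]
width: 0.0601
gripper_force: 0.0
clock: 24.28
position: [0.625, -0.3231, 0.0171]
ee_rot: [0.0, 0.98, 0.197, 0.001]
contact_force: [-0.5, 0.8, 5.5]
width: 0.0426
gripper_force: 64.6
clock: 24.7
position: [0.6254, -0.3239, 0.0472]
ee_rot: [0.001, 0.98, 0.197, 0.001]
contact_force: [0.1, -0.8, -5.3]
width: 0.042
gripper_force: 63.4
clock: 25.12
position: [0.6248, -0.3234, 0.1624]
ee_rot: [0.001, 0.98, 0.197, 0.001]
contact_force: [0.4, -1.4, -4.1]
width: 0.0423
gripper_force: 63.4
clock: 25.45
position: [0.6228, -0.3221, 0.1672]
ee_rot: [-0.002, 0.98, 0.197, -0.002]
contact_force: [-0.5, 0.3, -6.3]
width: 0.0423
gripper_force: 63.4
d [ 0.0327 -0.1801  0.0279] turn 0.3678 q6 0.5986117188808984 pos [ 0.6228 -0.3221  0.1672] F [-0.4562  0.2937 -6.3488] w 0.04225865681197296 t 25.45
```

Run:
```python
from h import *
import cv2
I=cv2.imread("pics/w8.png");g=cv2.cvtColor(I,cv2.COLOR_BGR2GRAY)
n,l,s,c=cv2.connectedComponentsWithStats((g<45).astype(np.uint8))
for i in range(1,n):
    if 20<s[i,4]<400 and 240<c[i,0]<400 and c[i,1]<310: print(s[i],c[i])
d=get_image("wrist");K,H=d["camera_matrix"],d["hand_eye"]
st=dict(position=np.array([.5833,-.1433,.1686]),ee_rot=np.array([-.001,1,.014,-.002]))
for i in range(1,n):
    if 20<s[i,4]<400 and 240<c[i,0]<400 and c[i,1]<310: print(fish(c[i],K,H,st,.054),fish(c[i],K,H,st,.036))
```

```text
[305   5  22  28  40] [316.425  17.65 ]
[310 124  31   1  31] [325. 124.]
[284 159  25   5 100] [298.19 161.18]
[290 181  10   5  40] [294.7   183.375]
[327 181  10   4  32] [331.5    182.8125]
[308 200  12  12 110] [313.4636 205.9818]
[349 216   6  40 123] [350.4797 234.3577]
[309 248  10  10  77] [313.5195 252.5584]
[363 270  10  23  78] [368.7949 284.1923]
[[ 0.7352 -0.1419]] [[ 0.7398 -0.142 ]]
[[ 0.6603 -0.1499]] [[ 0.6597 -0.1505]]
[[ 0.6338 -0.1322]] [[ 0.6313 -0.1316]]
[[ 0.6179 -0.13  ]] [[ 0.6143 -0.1293]]
[[ 0.619 -0.156]] [[ 0.6156 -0.157 ]]
[[ 0.6018 -0.1437]] [[ 0.5971 -0.1439]]
[[ 0.5811 -0.1716]] [[ 0.5749 -0.1737]]
[[ 0.5659 -0.1448]] [[ 0.5587 -0.1451]]
[[ 0.5405 -0.1887]] [[ 0.5315 -0.192 ]]
```

```bash
python3 steer.py '.0035 -.02 0 0;.0065 -.036 0 0;.0065 -.036 0 0;.0065 -.036 0 0;.0055 -.033 0 0'
python3 steer.py '.003 -.018 0 .06;0 0 0 .1;0 0 0 .1;0 0 0 .07;0 0 0 .036'
python3 steer.py '0 0 0 0;0 0 0 0;0 0 0 0;0 0 0 0'
python3 - <<'E'
from h import *
go(.584,-.1442,.071,.03+np.pi/2)
import cv2
d=get_image("wrist"); cv2.imwrite("pics/w10.png",d["img"][:,:,::-1])
g=cv2.cvtColor(d["img"],cv2.COLOR_RGB2GRAY);st=readout.get_state();K,H=d["camera_matrix"],d["hand_eye"]
np.set_printoptions(linewidth=250)
for r in range(240,400,12): print(r,g[r,250:374:4])
print(g[230:400:2,285])
E
```

```text
clock: 25.92
position: [0.5866, -0.1612, 0.1677]
ee_rot: [-0.002, 0.981, 0.196, -0.002]
contact_force: [0.6, 0.0, -4.0]
width: 0.0421
gripper_force: 63.4
clock: 26.33
position: [0.5833, -0.145, 0.1681]
ee_rot: [-0.001, 1.0, 0.014, -0.002]
contact_force: [0.3, -0.6, -5.2]
width: 0.0425
gripper_force: 63.4
clock: 26.67
position: [0.5841, -0.1457, 0.1695]
ee_rot: [-0.0, 1.0, 0.015, -0.001]
contact_force: [0.5, -0.5, -4.9]
width: 0.0426
gripper_force: 63.4
d [ 0.0001 -0.0015  0.0985] turn 0.0002 q6 1.1805452971593302 pos [ 0.5841 -0.1457  0.1695] F [ 0.4534 -0.5471 -4.9033] w 0.042585701696301416 t 26.6667
240 [ 89  88  88  89  90  87 115 219 206 210 210 208 206 204 203 211 203 206 203  99  95 100 100  98  40  85  86  83  84  82  82]
252 [87 86 86 90 73 71 74 69 71 70 70 70 69 71 68 72 70 71 73 74 74 72 69 74 71 70 74 68 83 80 76]
264 [91 88 88 72 73 75 72 70 73 73 72 74 71 70 70 38 40 70 70 70 70 72 72 76 72 70 70 70 70 80 80]
276 [91 88 71 70 71 72 70 70 68 71 82 89 87 86 88 16 12 86 86 87 87 85 75 72 71 72 72 69 71 71 95]
288 [ 93 153 204 205 199 202 204  98  88  84  85  87  86  84  8
[... 817 characters left out ...]
 195 194 136 132 134 126  89 109  84  83 101  93 105 175 178 178 193 191 193 194 193 182 101  10]
384 [ 73  17  81 104  96  82  83  88  92  85  84  87  94  96  88 102  71  86  91  91  74  78  89  93  93 102  72  91 104 110  12]
396 [ 14  96  84  85  97  87  84  94 101  97  83  86 102  87  95  93  96  92 108  95  91  91  86  91  77  87  86  95  91  92  89]
[211 211 213 212 211 212 211 211 210  92  72  73  68  69  71  70  71  72  72  73  70  70  71  69  83  83  85  85  82  85  84  84  85  84  85  85  84  84  83  84  85  85  84  85  81  85  84  83  85  86  85  83  85  87  85  86  85  85 103 133 134 135
 133 144 145 144 147 161 162 164 163 165 177 180 179 131  85  88 109 100  92  96  99  99 100]
```

```bash
python3 - <<'E'
from h import *
d=get_image("wrist");K,H=d["camera_matrix"],d["hand_eye"];st=readout.get_state()
p=fish([(260,286.5),(260,379)],K,H,st,.1875);print(p,p.mean(0)); go(.584,-.1442,.071,.03+np.pi/2)
E
python3 steer.py '0 -.0015 .025 0;0 0 .035 0;0 0 .022 0;0 0 .008 0;0 0 .002 0'
python3 steer.py '0 0 .001 0;0 0 .001 0;0 0 0 0;0 0 0 0;0 0 0 0'
python3 steer.py '0 0 .001 0;0 0 0 0;0 0 0 0;0 0 0 0'
```

```text
[[ 0.6051 -0.1254]
 [ 0.5586 -0.1236]] [ 0.5819 -0.1245]
d [-0.0001 -0.0016  0.0989] turn -0.0001 q6 1.1807802676266288 pos [ 0.5842 -0.1458  0.1699] F [ 0.1019 -0.9688 -4.8415] w 0.04261940163519897 t 26.7667
clock: 27.18
position: [0.5829, -0.1438, 0.0762]
ee_rot: [-0.001, 1.0, 0.015, -0.002]
contact_force: [0.2, -0.5, -4.1]
width: 0.0429
gripper_force: 63.3
clock: 27.6
position: [0.585, -0.1445, 0.0773]
ee_rot: [0.0, 1.0, 0.015, 0.001]
contact_force: [-0.1, 0.2, -5.8]
width: 0.0424
gripper_force: 63.3
clock: 27.93
position: [0.5843, -0.1443, 0.0752]
ee_rot: [0.0, 1.0, 0.015, 0.0]
contact_force: [0.1, 0.2, -4.8]
width: 0.0425
gripper_force: 63.3
```

```bash
python3 steer.py '.001 0 .001 0;0 0 .001 0;0 0 .0005 0;0 0 0 0;0 0 0 0'
python3 steer.py '0 0 .001 0;0 0 0 0;0 0 0 0;0 0 0 0'
python3 steer.py '0 0 .0007 0;0 0 0 0;0 0 0 0;0 0 0 0'
```

```text
clock: 28.35
position: [0.5852, -0.1442, 0.0726]
ee_rot: [-0.0, 1.0, 0.015, -0.0]
contact_force: [-0.0, -0.2, -5.4]
width: 0.0423
gripper_force: 63.3
clock: 28.68
position: [0.5853, -0.1442, 0.0717]
ee_rot: [0.0, 1.0, 0.015, -0.0]
contact_force: [0.7, 0.4, -5.6]
width: 0.0425
gripper_force: 63.3
clock: 29.02
position: [0.5854, -0.1443, 0.0712]
ee_rot: [0.0, 1.0, 0.015, 0.0]
contact_force: [0.3, -0.3, -3.1]
width: 0.0421
gripper_force: 63.4
```

```bash
python3 steer.py '0 0 .0007 0;0 0 0 0;0 0 0 0;0 0 0 0'
python3 steer.py '0 0 0 0;0 0 0 0;0 0 0 0;0 0 0 0' .085
python3 steer.py '0 0 -.02 0;0 0 -.035 0;0 0 -.03 0;0 0 -.02 0;0 0 -.005 0'
python3 steer.py '0 0 0 0;0 0 0 0;0 0 0 0;0 0 0 0'
python3 - <<'E'
from h import *
go(.6046,.3240,.18,-.333+np.pi/2)
import cv2
st=readout.get_state();d=get_image("wrist"); cv2.imwrite("pics/w11.png",d["img"][:,:,::-1])
d2=get_image("side"); cv2.imwrite("pics/s11.png",d2["img"][:,:,::-1])
g=cv2.cvtColor(d["img"],cv2.COLOR_RGB2GRAY);K,H=d["camera_matrix"],d["hand_eye"]
np.set_printoptions(linewidth=250)
for r in range(150,290,8): print(r,g[r,265:365:3])
E
```

```text
clock: 29.35
position: [0.5854, -0.1443, 0.0711]
ee_rot: [0.0, 1.0, 0.015, 0.0]
contact_force: [-1.8, 0.2, 5.2]
width: 0.0426
gripper_force: 64.4
clock: 29.68
position: [0.5856, -0.1444, 0.0702]
ee_rot: [0.0, 1.0, 0.015, 0.0]
contact_force: [-0.5, 0.4, -0.0]
width: 0.0844
gripper_force: 0.0
clock: 30.1
position: [0.5877, -0.1451, 0.1846]
ee_rot: [0.002, 1.0, 0.015, 0.004]
contact_force: [1.0, -0.9, 0.4]
width: 0.0845
gripper_force: 0.0
clock: 30.43
position: [0.5843, -0.1439, 0.1783]
ee_rot: [-0.001, 1.0, 0.015, -0.002]
contact_force: [0.4, -0.2, 0.1]
width: 0.0848
gripper_force: 0.0
d [ 0.0342 -0.4671 -0.0012] turn 0.3628 q6 1.1840498635764565 pos [ 0.5843 -0.1439  0.1783] F [ 0.4363 -0.2082  0.104 ] w 0.08484998564945138 t 30.4333
150 [ 84  88  87  85  87  85  85  86  84  85  84  84  86  82  83 211  83  80  82  83  78  36  39  39  36  38  36  37  74  37  34  37  39  37]
158 [ 86  89  87  86  83  87  83  84  84  81  83  81  83  82  78 103  39  35  40  37  39  37  36  40  34  38  38  36  36  37  37  39  36  37]
166 [87 90 88 83 81 65 64 66 65 63 65 65 67 65 65 63 63 64 65 64 65 66 66
[... 1464 characters left out ...]
 81  83  83  81 204 194 194 196 194 194 127 125 128 126 131  29 127 167 170 171 172 178 190 189 189 190 117  80  81  81  77  76  80]
262 [ 83  79  84  81  83 202 195 195 196 196 194 126 125 131 124 131  28 127 165 167 169 172 181 188 191 188 189 104  80  79  80  77  80  77]
270 [ 84  82  83  80  82  83 194 193 193 193 192 125 124 128 120 170  72  89 153 165 169 171 182 189 189 188 188  80  81  82  80  77  77  75]
278 [154  83  82  79  80  80  81  85  81  79  80  80  80  77  79 171  79  80  81  79  81  78  79  81  81  78  77  79  80  82  84 187 189 181]
286 [ 81  82  82  82  82  84  82  83  82  80  78  80  79  77  78  82  79  78  79  77  79  78  79  80  79  78  79  79  79  79  79  97 122  38]
```

```bash
python3 - <<'E'
from h import *
d=get_image("wrist");K,H=d["camera_matrix"],d["hand_eye"];st=readout.get_state()
p=fish([(313.5,203.5),(313.5,274)],K,H,st,.088);print(p,p.mean(0)); go(.6046,.3240,.18,-.333+np.pi/2)
p=fish([(313.5,206),(313.5,266)],K,H,st,.076);print(p)
E
python3 steer.py '.0015 -.02 0 0;.0025 -.035 0 0;.0028 -.039 0 0;.0028 -.039 0 0;.0028 -.039 0 0'
python3 steer.py '.0028 -.039 0 0;.0028 -.039 0 0;.0028 -.039 0 0;.0028 -.039 0 0;.0028 -.039 0 0'
python3 steer.py '.0028 -.039 0 0;.0025 -.035 0 0;.0015 -.022 0 0;0 0 0 .09;0 0 0 .12'
python3 steer.py '0 0 0 .09;0 0 0 .063;0 0 0 0;0 0 0 0;0 0 0 0'
python3 - <<'E'
from h import *
import cv2
go(.6046,.3240,.18,-.333+np.pi/2)
d=get_image("wrist"); cv2.imwrite("pics/w12.png",d["img"][:,:,::-1])
for s,p,k in segs(d["img"],100): 
    if s[1]<300: print(s,p.tolist())
E
```

```text
[[ 0.6114 -0.1442]
 [ 0.5612 -0.1457]] [ 0.5863 -0.145 ]
d [ 0.0337 -0.4673 -0.0007] turn 0.3627 q6 1.184088737152472 pos [ 0.5848 -0.1441  0.1791] F [-0.1314  0.566  -0.1091] w 0.0848823150886202 t 30.5833
[[ 0.6066 -0.1444]
 [ 0.562  -0.1457]]
clock: 31.0
position: [0.5923, 0.0294, 0.1798]
ee_rot: [-0.0, 1.0, 0.014, -0.0]
contact_force: [0.9, 0.0, -0.4]
width: 0.0849
gripper_force: 0.0
clock: 31.42
position: [0.6004, 0.2253, 0.1798]
ee_rot: [0.0, 1.0, 0.015, -0.0]
contact_force: [0.6, 0.2, 0.1]
width: 0.0853
gripper_force: 0.0
clock: 31.83
position: [0.6042, 0.3216, 0.1791]
ee_rot: [0.0, 0.996, -0.091, -0.001]
contact_force: [-0.5, 0.0, -0.5]
width: 0.085
gripper_force: 0.0
clock: 32.25
position: [0.6046, 0.3195, 0.1799]
ee_rot: [0.0, 0.986, -0.165, -0.0]
contact_force: [0.4, -0.3, 0.6]
width: 0.0848
gripper_force: 0.0
d [-0.0015 -0.0043 -0.0001] turn 0.0011 q6 2.287149103348845 pos [0.6046 0.3195 0.1799] F [ 0.3776 -0.3098  0.6325] w 0.08475400878305876 t 32.25
[ 291  181   33  103 2890] [[292, 181], [291, 259], [297, 264], [297, 279], [309, 283], [320, 262], [323, 181], [300, 188]]
```

Run:
```python
import cv2
i=cv2.imread("pics/w12.png")[150:300,210:410]; i=cv2.resize(i,None,fx=4,fy=4,interpolation=cv2.INTER_CUBIC); cv2.imwrite("pics/w12c.png",i)
```

```text
(no output)
```

View pics/w12c.png

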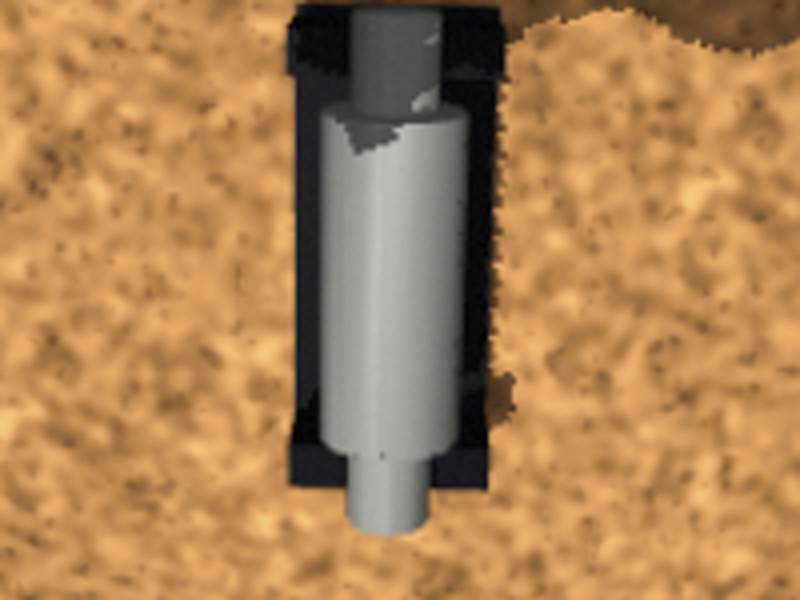

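Run:
```python
from h import *
d=get_image("wrist");K,H=d["camera_matrix"],d["hand_eye"];st=readout.get_state()
f=lambda *p:fish((np.array(p)+.5)/4-.5+[210,150],K,H,st,.0307)
q=f((395,115),(390,437));v=q[0]-q[1];print(q,np.linalg.norm(v),np.arctan2(*v[::-1]));c=q.mean(0)
q=f((397,8),(388,527));v=q[0]-q[1];print(q,q.mean(0),np.linalg.norm(v),np.arctan2(*v[::-1]))
go(*c,.022,np.arctan2(*v[::-1])+np.pi/2)
```

```text
[[0.6369 0.3116]
 [0.5719 0.3354]] 0.06919051812518721 -0.3511155245530764
[[0.6571 0.3042]
 [0.552  0.3429]] [0.6045 0.3235] 0.11203297754637953 -0.35285765063617386
d [-0.0016 -0.0038  0.1581] turn 0.0204 q6 2.2876935712058843 pos [0.6047 0.3194 0.1801] F [-0.5972 -1.4988  0.6347] w 0.08512471945200932 t 32.35
```

```bash
python3 steer.py '-.0016 -.0038 .02 .02;0 0 .035 0;0 0 .038 0;0 0 .03 0;0 0 .016 0' .05
python3 steer.py '0 0 .009 0;0 0 .005 0;0 0 .0025 0;0 0 0 0;0 0 0 0'
python3 steer.py '0 0 0 0;0 0 .0015 0;0 0 0 0;0 0 0 0'
python3 - <<'E'
from h import *
go(.6045,.3235,.022,-.352+np.pi/2)
import cv2
i=get_image("side")["img"][:,:,::-1]; cv2.imwrite("pics/s13.png",i)
E
```

```text
clock: 32.77
position: [0.6019, 0.3225, 0.037]
ee_rot: [0.002, 0.984, -0.175, -0.003]
contact_force: [-0.1, -0.8, -0.1]
width: 0.05
gripper_force: 0.0
clock: 33.18
position: [0.6055, 0.3241, 0.0263]
ee_rot: [-0.001, 0.984, -0.176, 0.001]
contact_force: [-0.0, 0.4, -0.8]
width: 0.0502
gripper_force: 0.0
clock: 33.52
position: [0.6045, 0.3237, 0.0237]
ee_rot: [-0.0, 0.984, -0.176, 0.0]
contact_force: [0.4, 0.5, 0.2]
width: 0.0499
gripper_force: 0.0
d [0.0001 0.0002 0.0017] turn -0.0012 q6 2.3143103685900734 pos [0.6045 0.3237 0.0237] F [0.4089 0.4628 0.1647] w 0.049919443604737705 t 33.5167
```

```bash
python3 steer.py '0 0 .001 0;0 0 .0007 0;0 0 0 0;0 0 0 0'
python3 steer.py '0 0 0 0;0 0 0 0;0 0 0 0;0 0 0 0;0 0 0 0' 0.01 60
python3 steer.py '0 0 -.003 0;0 0 -.006 0;0 0 -.006 0;0 0 -.004 0;0 0 0 0'
python3 steer.py '0 0 0 0;0 0 0 0'
```

```text
clock: 33.9
position: [0.6043, 0.3236, 0.0214]
ee_rot: [0.0, 0.984, -0.176, -0.0]
contact_force: [-0.4, 0.0, -0.2]
width: 0.0499
gripper_force: 0.0
clock: 34.32
position: [0.6045, 0.3238, 0.0219]
ee_rot: [-0.0, 0.984, -0.176, 0.0]
contact_force: [-0.6, -0.5, 2.4]
width: 0.0279
gripper_force: 59.1
clock: 34.73
position: [0.6051, 0.3239, 0.0417]
ee_rot: [-0.0, 0.984, -0.176, 0.001]
contact_force: [0.6, -0.0, -3.8]
width: 0.0282
gripper_force: 59.4
clock: 34.9
position: [0.6042, 0.3235, 0.0404]
ee_rot: [0.0, 0.984, -0.176, -0.0]
contact_force: [0.5, 0.2, -4.2]
width: 0.028
gripper_force: 59.4
```

```bash
python3 steer.py '0 0 -.02 0;0 0 -.035 0;0 0 -.035 0;0 0 -.02 0;0 0 -.008 0'
python3 steer.py '0 0 0 0;0 0 0 0;0 0 0 0'
python3 - <<'E'
from h import *
go(.5855,-.1446,.158,.03+np.pi/2)
E
```

```text
clock: 35.32
position: [0.6064, 0.3245, 0.1629]
ee_rot: [-0.002, 0.984, -0.176, 0.003]
contact_force: [-0.5, 1.4, -3.8]
width: 0.0278
gripper_force: 60.2
clock: 35.57
position: [0.6029, 0.323, 0.1559]
ee_rot: [0.001, 0.984, -0.176, -0.002]
contact_force: [-0.8, -0.2, -4.5]
width: 0.0278
gripper_force: 60.1
d [ 0.1454  0.4448 -0.0011] turn -0.3832 q6 2.3142886067024553 pos [0.6029 0.323  0.1559] F [-0.7996 -0.2444 -4.4741] w 0.027763554432911796 t 35.5667
```

```bash
python3 steer.py '.005 .0155 0 0;.0085 .0265 0 0;.0115 .0355 0 0;.0115 .0355 0 0;.0115 .0355 0 0'
python3 steer.py '.0115 .0355 0 0;.0115 .0355 0 0;.0115 .0355 0 0;.0115 .0355 0 0;.0115 .0355 0 0'
python3 steer.py '.0115 .0355 0 0;.0115 .035 0 0;.009 .028 0 0;.0045 .0135 0 0;.002 .006 0 0'
python3 steer.py '0 0 0 -.05;0 0 0 -.1;0 0 0 -.1;0 0 0 -.08;0 0 0 -.053'
python3 steer.py '0 0 0 0;0 0 0 0;0 0 0 0;0 0 0 0'
python3 - <<'E'
from h import *
go(.5855,-.1446,.0885,.03+np.pi/2)
import cv2
d=get_image("wrist"); cv2.imwrite("pics/w14.png",d["img"][:,:,::-1])
for s,p,k in segs(d["img"],80): 
    if s[4]>1500: print(s,p.tolist())
E
```

```text
clock: 35.98
position: [0.5965, 0.1656, 0.1564]
ee_rot: [0.001, 0.985, -0.175, -0.002]
contact_force: [0.9, 0.1, -4.1]
width: 0.0282
gripper_force: 60.1
clock: 36.4
position: [0.5888, -0.0209, 0.1568]
ee_rot: [0.0, 0.984, -0.176, -0.002]
contact_force: [1.1, 0.2, -4.1]
width: 0.0276
gripper_force: 60.1
clock: 36.82
position: [0.5846, -0.1455, 0.157]
ee_rot: [0.0, 0.984, -0.177, -0.001]
contact_force: [-0.3, 0.6, -4.5]
width: 0.0279
gripper_force: 60.2
clock: 37.23
position: [0.5852, -0.1411, 0.1575]
ee_rot: [-0.001, 1.0, 0.017, -0.001]
contact_force: [0.2, 0.7, -3.6]
width: 0.0278
gripper_force: 60.2
clock: 37.57
position: [0.5858, -0.1422, 0.1583]
ee_rot: [-0.0, 1.0, 0.015, -0.0]
contact_force: [-0.3, -0.0, -4.8]
width: 0.0278
gripper_force: 60.2
d [-0.0003  0.0024  0.0698] turn -0.0005 q6 1.1876215633188034 pos [ 0.5858 -0.1422  0.1583] F [-0.3428 -0.0287 -4.8188] w 0.027846785917656436 t 37.5667
[  243   130   118   293 21464] [[243, 131], [252, 299], [275, 293], [276, 281], [281, 281], [282, 386], [295, 399], [297, 419], [320, 421], [328, 416], [329, 400], [342, 384], [346, 254], [304, 258], [274, 247], [289, 236], [300, 251], [330, 249], [335, 203], [351, 205], [351, 175], [277, 172], [288, 163], [323, 163], [326, 155], [347, 158], [351, 165], [360, 131]]
[   4  192   91  102 6418] [[9, 203], [6, 212], [14, 213], [4, 218], [9, 258], [21, 278], [37, 276], [24, 283], [53, 283], [40, 280], [43, 274], [76, 275], [79, 279], [59, 283], [85, 293], [94, 257], [87, 229], [73, 206], [48, 192], [36, 199], [40, 210], [32, 211], [27, 199]]
```

```bash
python3 steer.py '0 .0024 .02 0;0 0 .025 0;0 0 .012 0;0 0 .005 0;0 0 .002 0'
python3 steer.py '0 0 .001 0;0 0 .0005 0;0 0 0 0;0 0 0 0;0 0 0 0'
python3 steer.py '0 0 .001 0;0 0 0 0;0 0 0 0;0 0 0 0'
python3 steer.py '0 0 .001 0;0 0 0 0;0 0 0 0;0 0 0 0'
```

```text
clock: 38.03
position: [0.5855, -0.1449, 0.0935]
ee_rot: [-0.0, 1.0, 0.015, -0.001]
contact_force: [-0.1, -0.3, -3.5]
width: 0.0277
gripper_force: 60.1
clock: 38.45
position: [0.5865, -0.1453, 0.0938]
ee_rot: [0.0, 1.0, 0.015, 0.001]
contact_force: [-0.0, -0.7, -3.8]
width: 0.0283
gripper_force: 60.1
clock: 38.78
position: [0.586, -0.1451, 0.0921]
ee_rot: [0.0, 1.0, 0.015, 0.0]
contact_force: [-0.3, 0.6, -3.9]
width: 0.028
gripper_force: 60.1
clock: 39.12
position: [0.586, -0.1452, 0.091]
ee_rot: [0.0, 1.0, 0.015, -0.0]
contact_force: [-0.0, 0.3, -3.9]
width: 0.0279
gripper_force: 60.1
```

```bash
python3 steer.py '0 0 .001 0;0 0 0 0;0 0 0 0;0 0 0 0'
python3 steer.py '0 0 .001 0;0 0 0 0;0 0 0 0;0 0 0 0'
python3 steer.py '0 0 .0005 0;0 0 0 0;0 0 0 0;0 0 0 0'
```

```text
clock: 39.45
position: [0.586, -0.1452, 0.0901]
ee_rot: [0.0, 1.0, 0.015, 0.0]
contact_force: [1.0, 1.0, -3.9]
width: 0.028
gripper_force: 60.1
clock: 39.78
position: [0.5862, -0.1451, 0.0892]
ee_rot: [0.0, 1.0, 0.015, 0.0]
contact_force: [-0.3, 0.8, -2.7]
width: 0.0281
gripper_force: 60.3
clock: 40.12
position: [0.5862, -0.1451, 0.0891]
ee_rot: [0.0, 1.0, 0.015, 0.0]
contact_force: [-0.8, 1.7, 1.1]
width: 0.0278
gripper_force: 60.6
```

```bash
python3 steer.py '0 0 0 0;0 0 0 0' .04
python3 steer.py '0 0 0 0;0 0 0 0;0 0 0 0' .06
python3 steer.py '0 0 -.005 0;0 0 -.015 0;0 0 -.03 0;0 0 -.03 0;0 0 -.015 0'
python3 steer.py '0 0 0 0;0 0 0 0;0 0 0 0;0 0 0 0;0 0 0 0'
python3 - <<'E'
from h import *
import cv2
st=readout.get_state();d=get_image("wrist");I=d["img"];cv2.imwrite("pics/w15.png",I[:,:,::-1]);K,H=d["camera_matrix"],d["hand_eye"];print(st["position"])
print(st["position"]); g=cv2.cvtColor(I,cv2.COLOR_RGB2GRAY);np.set_printoptions(linewidth=250)
for r in range(140,330,10): print(r,g[r,265:365:3])
s=get_image("side")["img"];cv2.imwrite("pics/s15.png",s[:,:,::-1])
p=lambda *q:side(q).round(1).tolist()
u=np.array([np.cos(.03),np.sin(.03)]); 
for t in(-.055,-.035,.035,.055): print("pred axis",t,p((*(np.array([.586,-.145])+t*u),.0972)))
g=cv2.cvtColor(s,cv2.COLOR_RGB2GRAY)
for r in range(270,335,4): print(r,g[r,310:412:3])
E
```

```text
clock: 40.28
position: [0.5864, -0.1455, 0.0888]
ee_rot: [0.0, 1.0, 0.015, 0.0]
contact_force: [-0.4, 0.3, -0.0]
width: 0.0399
gripper_force: 0.0
clock: 40.53
position: [0.5861, -0.1453, 0.0886]
ee_rot: [0.0, 1.0, 0.015, 0.0]
contact_force: [0.6, 0.2, -0.1]
width: 0.0601
gripper_force: 0.0
clock: 40.95
position: [0.5876, -0.1457, 0.1876]
ee_rot: [0.001, 1.0, 0.015, 0.003]
contact_force: [-0.5, -0.4, 0.0]
width: 0.06
gripper_force: 0.0
clock: 41.37
position: [0.5852, -0.1448, 0.1821]
ee_rot: [-0.0, 1.0, 0.015, -0.001]
contact_force: [-0.3, -0.8, -0.6]
width: 0.0599
gripper_force: 0.0
[ 0.5852 -0.1448  0.1821]
[ 0.5852 -0.1448  0.1821]
140 [ 89  89  91  90  89  89  85  89  87  85  88  83  86  82  86 169  85  83  84  82  82  84  86  38  40  40  38  40  39  38  76  87 198 199]
150 [ 89  88  89  88  90  90  84  89  87  86  89  83  85  82  86 165  85  82  85  80  83  84  62  35  39  41  37  37  36  40  81  79  36  40]
160 [ 89  90  90  89  87  87  88  63  50  47  49  82 104  73  68  69  67  68  69  87  84  39  37  38  38  40  38  40  37  39  38  39  36  39]
170 [ 88  89  87  85 207 212 212
[... 4087 characters left out ...]
211 222 108 117 112 113 113 110 102 118 117 116 115 114 113 112 112 111 108 115 115 114 116 116 114 110 106 108 107 107 114 200 211]
322 [189 213 181 108 108 109 109 109 108 105 122 120 120 121 122 121 121 121 119 120 118 119 117 118 117 117  94  75 105 106 107 107 192 195]
326 [193 210 206 108 111 110 108 109 109 106 123 121 123 122 121 121 121 120 120 121 120 120 119 119 119 118  74  57  56  56  58  63 153 192]
330 [206 203 202 110 109 108 110 109 109 109  69  61  60  58  59  60  62  68  63  57  58  59  57  57  55  56  54  55  56  56  56  56 125 206]
334 [170 214 193 110 109 108 109 109 109 110  93  93  93  93  59  56  58  57  72  57  55  56  54  56  56  56  56  56  60 102 142 194 118 182]
```

```bash
python3 -c "
from rig import manip, readout, get_image, sign_off
print(sign_off())"
```

```text
the job is handed in; nothing more can be done
None
```

The measuring set-up is built and handed in at about 41 s of the 125 s. From the bottom: large block, small block, V-block with its groove up, shaft in the groove; the last images put the shaft within about 1 mm of its predicted seat, everything is released, and the loupe was never approached closely.

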